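Free the bar stock from the left-hand clamp and sort it

ROBOT

A 7-joint arm with a two-finger parallel gripper is mounted at the origin on the work surface. World frame = base frame: x ahead of the robot, y to its left, z up, the work surface at z = 0. Lengths are in m, angles in degrees, forces in N, time in s.
With the tool pointing down it reaches from about 0.4 to 0.875 m from the base axis. Payload 6.5 kg.
Tool frame: the origin (TCP) lies between the finger pads, 19 mm behind the fingertips; this is the grasp point; z points along the fingers, y is the direction in which the jaws open and shut (so a half turn about z gives the same grasp; the last joint's range is limited). The gripper opens to 85 mm and grips with 20 to 120 N. Pads are 22 mm wide; open, the fingers measure 114 mm over their backs; the gripper's body (76 mm by 85 mm) begins 54 mm behind the grasp point. The pads swing forward as they close: fully open they stand 13 mm farther back than shut.
Start: joints at [-3.793, 30.733, -0.252, 88.115, 0.149, 61.152, -4.079], TCP at [0.65, 0, 0.25] pointing down, gripper open.
Joint ranges: [-154.64, 154.64], [-21.42, 123.67], [-72.66, 72.17], [13.99, 137.28], [-74.86, 254.86], [10.95, 109.41], [-158.01, 158.01]. Speed limits (degrees/s): [136.94, 136.94, 180, 180, 180, 180, 180].

INTERFACE

Orientations are given as [roll, pitch, yaw] about the fixed x, y, z axes, in that order (R = Rz(yaw) Ry(pitch) Rx(roll)).
In Python, from bench import * gives the robot as it stands. The module is installed in compiled form; this text tells all that it offers.
- The arm moves only by the tool arm_command, never from a script. Its argument "plan" is a list of rows, each a list of 3 entries, a list of its own where there are three numbers: the shift along the tool's x, y, z in mm, then the turn, a rotation vector about the tool's x, y, z in rad, then the closure, from 0 (fully open) to 1 (shut). In form: [[[dx, dy, dz], [wx, wy, wz], fingers], ...]. A call has 1 to 12 rows; each row is the pose to reach, as a shift and turn from the pose measured when the call began, along the tool's axes at that moment; what a row does not reach only later rows make up. A row lasts 1/12 s, in which the tool goes at most 41.7 mm and 7.16 degrees, less where a joint would pass 70% of its speed; a pose out of reach is approached as far as the arm can. A call with a gripper value outside its range is refused whole. The fingers move at their own pace and stop on an object; "squeeze" is the grip in N (left out, the last holds). Time passes only in rows, so rows that repeat a pose let the fingers close. It gives the time, the measured TCP pose, the force and the opening at its end, in the units of the state.
- observe(): the state, without advancing time (a new reading comes with each control period).
- read_camera(name): name is "scene" or "side" or "wrist"; returns a dict with "frame" (420x560x3 uint8, red, green, blue), "depth" (420x560 float32, m along the optical axis (not along the pixel's ray), 0 where there is no reading), "fovy" (degrees; the focal length in pixels is half the picture's height over the tangent of half this angle, whatever the lens; pixels are square), "cx", "cy" (the principal point, pixels), "k1" (the pictures are not rectified: a ray, as slopes to the right and down, at radius r is drawn at 1 + k1 r^2 times it, then the intrinsics apply), "R" (3x3) and "t" (3): a world point X has camera coordinates R X + t. Camera axes: x right, y down, z forward; pixel columns grow to the right and rows downward; lengths in m; the calibration is good to about 2 mm. A picture is of the moment at which its call begins.
- job_done(): hands the job in, once; it reports no verdict.
The state is a dict: "time_s": time; "joints": joint angles; "dq": joint speeds; "tau": joint torques, N m; "tool_pos": TCP position; "tcp_rot": TCP orientation; "contact_force": force on the tool from outside, world axes, zero at the start; "torque": the same for the moment, N m; "width": finger opening in m.
Only numpy, scipy, OpenCV 4.12 (cv2) and the standard library are available. Lean on these libraries where they do the work, as an engineer would, in place of code of your own. Each camera call takes 0.05 s, during which the arm holds its last target.

TASK

The black knob on the bar clamp has a left-hand thread: unscrew it by turning it clockwise, seen from above, until its yellow mark lines up with the green line on the white beam. Then take every bar out and lay it flat on the floor of a pan: the silver bars in the pan where the walnut sizing stick lies, the bronze bars in the pan where the chrome tube cutter lies. When all bars are sorted, screw the knob back counterclockwise until its mark lines up with the red line, leave the stick and cutter in their pans, and do not disturb the bocal and the two ferrules.

Things in the scene. Friction and masses are not known exactly. Their poses are not given: they have to be found in the camera images.
- clamp: blue fixed base plate of the bar clamp, 250 x 250 x 10 mm; origin at the centre of its underside on the bench, x away from the robot at zero yaw, y left. Bars start in four lanes along x at y = -87, -29, 29, 87 mm, centres at x = -45, tops 30 mm over the bench. Ribs 4 mm thick, to 16 mm over the bench, part the lanes at y = 0, +-58, +-116, x = -120 to 15
- beam (a joint): rise (m) of the white beam, 250 mm along clamp y, clamp x = 3 to 63 mm, underside 30 mm and top 44 mm over the bench at 0; moved only by the knob. At the start it pinches the bars' far ends (22 mm); once up, pull the bars out toward clamp -x. It rides on two 14 mm posts at clamp (40, +-112) mm, 85 mm high
- knob (a joint): turn of the knob (rad), growing clockwise from above (left-hand thread: clockwise raises beam and knob, 2 mm a rad). 0: yellow mark on the red line (clamp -y side); 3.142: mark on the green line (clamp +y side), pointing to clamp -x half-way. Starts at -0.5 to -0.1, tight on the bars; stops at -0.8 and 3.7. Stays where left; friction 0.2 N m
- knob_grip (a point): point on the knob's axis, 37 mm in +x of the clamp's origin, where to put the TCP: 21 mm over the knob's disc (58 mm across). The grip is a bar 52 mm long, 16 thick, 24 high on the disc, its top 3 mm above this point. Turns with the knob: x axis across the grip bar, -y axis along it to the end with the yellow mark; z up
- silver1: square silver-coloured bar, 140 x 20 x 20 mm, about 0.45 kg; origin at the centre of its underside as built, x along its length, z up. It may be absent.
- bronze1: square bronze-coloured bar, 140 x 20 x 20 mm, about 0.45 kg; origin at the centre of its underside as built, x along its length, z up. It may be absent.
- silver2: square silver-coloured bar, 140 x 20 x 20 mm, about 0.45 kg; origin at the centre of its underside as built, x along its length, z up. It may be absent.
- bronze2: square bronze-coloured bar, 140 x 20 x 20 mm, about 0.45 kg; origin at the centre of its underside as built, x along its length, z up. It may be absent.
- silver1_mid (a point): middle of the bar silver1, 10 mm from each long face
- bronze1_mid (a point): middle of the bar bronze1, 10 mm from each long face
- silver2_mid (a point): middle of the bar silver2, 10 mm from each long face
- bronze2_mid (a point): middle of the bar bronze2, 10 mm from each long face
- pan_left: fixed grey pan, 210 (x) x 200 (y) mm, wall 4 mm thick and 10 mm high, floor 4 mm over the bench; origin at the centre of its underside, x along its 210 mm side, z up. It stands to the left of the clamp.
- pan_right: fixed grey pan, 210 (x) x 200 (y) mm, wall 4 mm thick and 10 mm high, floor 4 mm over the bench; origin at the centre of its underside, x along its 210 mm side, z up. It stands to the right of the clamp.
- stick: walnut cork sizing stick with pale rings, 130 x 16 x 12 mm, loose, in one of the pans toward the pan's +y side (about 68 mm from its middle), roughly along the pan's x; origin at the centre of its underside
- cutter: chrome tube cutter, 110 x 28 x 16 mm, loose, in the other pan at the same place, roughly along the pan's x; origin at its underside near the middle
- bocal: silver bocal, an S-bent tube 200 mm long with a cork end, lying on the bench beyond the clamp; bystander; origin at its middle on the bench
- ferrule1: bronze ferrule, a tube 34 mm across and 60 mm high, standing on the bench beyond the clamp; bystander; origin at the centre of its underside
- ferrule2: like ferrule1
Things that resemble listed ones, but are neither listed nor needed, are in the scene too. What is meant by the stick is not blue or purple, and is the smaller of those in its own colour.

How it is judged (in metres and radians):
On the way, in this order (a step that is already met when the one before it is completed fails the run):
1. the knob is unscrewed clockwise until its mark is at the green line (within 0.17 rad) (value of joint knob between 2.972 and 3.312 rad), for 0.3 s.
2. every bar lies flat on the floor of its pan: silver with the stick, bronze with the cutter ((((x of stick in the frame of pan_left between -0.1 and 0.1 m and y of stick in the frame of pan_left between -0.1 and 0.1 m) and (x of silver1_mid in the frame of pan_left between -0.085 and 0.085 m and y of silver1_mid in the frame of pan_left between -0.09 and 0.09 m and z of silver1_mid in the frame of pan_left between 0.009 and 0.0185 m and angle between silver1's own x axis and vertical between 1.5308 and 1.6108 rad)) or ((x of stick in the frame of pan_right between -0.1 and 0.1 m and y of stick in the frame of pan_right between -0.1 and 0.1 m) and (x of silver1_mid in the frame of pan_right between -0.085 and 0.085 m and y of silver1_mid in the frame of pan_right between -0.09 and 0.09 m and z of silver1_mid in the frame of pan_right between 0.009 and 0.0185 m and angle between silver1's own x axis and vertical between 1.5308 and 1.6108 rad))) and (((x of stick in the frame of pan_left between -0.1 and 0.1 m and y of stick in the frame of pan_left between -0.1 and 0.1 m) and (x of silver2_mid in the frame of pan_left between -0.085 and 0.085 m and y of silver2_mid in the frame of pan_left between -0.09 and 0.09 m and z of silver2_mid in the frame of pan_left between 0.009 and 0.0185 m and angle between silver2's own x axis and vertical between 1.5308 and 1.6108 rad)) or ((x of stick in the frame of pan_right between -0.1 and 0.1 m and y of stick in the frame of pan_right between -0.1 and 0.1 m) and (x of silver2_mid in the frame of pan_right between -0.085 and 0.085 m and y of silver2_mid in the frame of pan_right between -0.09 and 0.09 m and z of silver2_mid in the frame of pan_right between 0.009 and 0.0185 m and angle between silver2's own x axis and vertical between 1.5308 and 1.6108 rad))) and (((x of cutter in the frame of pan_left between -0.1 and 0.1 m and y of cutter in the frame of pan_left between -0.1 and 0.1 m) and (x of bronze1_mid in the frame of pan_left between -0.085 and 0.085 m and y of bronze1_mid in the frame of pan_left between -0.09 and 0.09 m and z of bronze1_mid in the frame of pan_left between 0.009 and 0.0185 m and angle between bronze1's own x axis and vertical between 1.5308 and 1.6108 rad)) or ((x of cutter in the frame of pan_right between -0.1 and 0.1 m and y of cutter in the frame of pan_right between -0.1 and 0.1 m) and (x of bronze1_mid in the frame of pan_right between -0.085 and 0.085 m and y of bronze1_mid in the frame of pan_right between -0.09 and 0.09 m and z of bronze1_mid in the frame of pan_right between 0.009 and 0.0185 m and angle between bronze1's own x axis and vertical between 1.5308 and 1.6108 rad))) and (((x of cutter in the frame of pan_left between -0.1 and 0.1 m and y of cutter in the frame of pan_left between -0.1 and 0.1 m) and (x of bronze2_mid in the frame of pan_left between -0.085 and 0.085 m and y of bronze2_mid in the frame of pan_left between -0.09 and 0.09 m and z of bronze2_mid in the frame of pan_left between 0.009 and 0.0185 m and angle between bronze2's own x axis and vertical between 1.5308 and 1.6108 rad)) or ((x of cutter in the frame of pan_right between -0.1 and 0.1 m and y of cutter in the frame of pan_right between -0.1 and 0.1 m) and (x of bronze2_mid in the frame of pan_right between -0.085 and 0.085 m and y of bronze2_mid in the frame of pan_right between -0.09 and 0.09 m and z of bronze2_mid in the frame of pan_right between 0.009 and 0.0185 m and angle between bronze2's own x axis and vertical between 1.5308 and 1.6108 rad)))), for 0.3 s.
3. the knob is screwed back counterclockwise until its mark is at the red line (within 0.17 rad) (value of joint knob between -0.17 and 0.17 rad), for 0.3 s.
At the end, for the whole second after the job is handed in: Each silver bar lies flat (within 0.04 rad of level, middle under 18.5 mm above the pan's underside) in the pan holding the stick, each bronze bar likewise in the one holding the cutter, at rest; the mark is within 0.17 rad of the red line; stick and cutter are in their pans (all of step 2 and all of step 3 and ((x of stick in the frame of pan_left between -0.1 and 0.1 m and y of stick in the frame of pan_left between -0.1 and 0.1 m) or (x of stick in the frame of pan_right between -0.1 and 0.1 m and y of stick in the frame of pan_right between -0.1 and 0.1 m)) and ((x of cutter in the frame of pan_left between -0.1 and 0.1 m and y of cutter in the frame of pan_left between -0.1 and 0.1 m) or (x of cutter in the frame of pan_right between -0.1 and 0.1 m and y of cutter in the frame of pan_right between -0.1 and 0.1 m)) and linear speed of each of silver1, bronze1, silver2, bronze2 below 0.02 m/s); the robot touches nothing.
It fails at once if the bocal is moved more than 30 mm (distance of bocal from where it was at the start of the episode above 0.03 m).
It fails at once if the ferrule1 is moved more than 30 mm (distance of ferrule1 from where it was at the start of the episode above 0.03 m).
It fails at once if the ferrule2 is moved more than 30 mm (distance of ferrule2 from where it was at the start of the episode above 0.03 m).
Of silver1, bronze1, silver2, bronze2 only 2 to 4 are there at a start; the rules pass over those that are not, and their reading is None.
At some moment in a run one of silver1, bronze1, silver2, bronze2 may be knocked a few centimetres aside while the robot is not near it.
Once in a run the grip may slacken for a moment while it holds something.
It also fails if it takes over 208 s, if anything falls off the work surface, if the arm or the gripper's body presses on something with over 40 N, if the wrist force passes 120 N, or if a joint passes its speed limit or range.

## Working session

There is one attempt and no reset: what is moved stays moved. The work goes in short steps, Python scripts to look and compute and a tool call to move; the robot and the scene stay as the last step left them, time stands still between calls to the robot, and variables do not carry over. Pictures are saved under pics/ and viewed, and the job is handed in when it is done.

Besides the shell and the picture viewer there is one more tool, called after "Emit:" by a JSON object that holds its "op" and its "data", one argument or row to a line. arm_command: Moves the arm, as the interface text tells. Its arguments: {"type":"object","properties":{"plan":{"type":"array"},"squeeze":{"type":"number"}},"required":["plan"]}

```bash
mkdir -p pics
cat > h.py <<'E'
from bench import *
import numpy as np, cv2
def f_of(c): return c["frame"].shape[0]/2/np.tan(np.radians(c["fovy"])/2)
def save(c,n): cv2.imwrite("pics/"+n,c["frame"][:,:,::-1])
def K(c):
    f=f_of(c); return np.array([[f,0,c["cx"]],[0,f,c["cy"]],[0,0,1.]])
def slopes(c,uv):
    uv=np.array(uv,float).reshape(-1,1,2)
    p=(uv[:,0]-[c["cx"],c["cy"]])/f_of(c); q=p.copy()
    for _ in range(20): q=p/(1+c["k1"]*(q**2).sum(1,keepdims=True))
    return q
def ray(c,uv):
    q=slopes(c,uv); d=np.c_[q,np.ones(len(q))]@c["R"]; o=-c["R"].T@c["t"]
    return o,d
def onz(c,uv,z):
    o,d=ray(c,uv); return o+d*((z-o[2])/d[:,2])[:,None]
def proj(c,X):
    X=np.atleast_2d(X); p=X@c["R"].T+c["t"]; s=p[:,:2]/p[:,2:]
    s=s*(1+c["k1"]*(s**2).sum(1,keepdims=True)); return s*f_of(c)+[c["cx"],c["cy"]]
def cloud(c):
    h,w=c["depth"].shape; u,v=np.meshgrid(np.arange(w),np.arange(h))
    q=slopes(c,np.c_[u.ravel(),v.ravel()]); Z=c["depth"].ravel()[:,None]
    P=np.c_[q,np.ones(len(q))]*Z; return ((P-c["t"])@c["R"]).reshape(h,w,3)
E
python3 - <<'E'
from h import *
print(observe())
for n in ["scene","side","wrist"]:
    c=read_camera(n); save(c,n+"0.png"); np.save(n+"0.npy",c,allow_pickle=True)
    print(n,c["fovy"],c["cx"],c["cy"],c["k1"],-c["R"].T@c["t"],c["R"][2])
E
```

```text
{'time_s': 0.0, 'joints': array([-3.79381488, 30.77819907, -0.2537029 , 88.1705514 ,  0.14891757,
       61.15106051, -4.08083586]), 'dq': array([ 0.07382346,  0.07210029,  0.02901688,  0.01647354, -0.0398241 ,
       -0.01406747, -0.06660553]), 'tau': array([-4.51575825e-04, -5.83398092e+01,  1.04865700e+00, -2.59097242e+01,
        1.23920938e-02,  9.44124302e-03, -7.87308863e-06]), 'tool_pos': array([ 6.49405328e-01, -1.25042955e-05,  2.49106215e-01]), 'tcp_rot': array([-1.79900804e+02,  7.56595704e-03,  9.00030351e+01]), 'contact_force': array([-0.47988266, -0.10596003,  0.78530663]), 'torque': array([-0.02084809, -0.06605596,  0.0083723 ]), 'width': 0.08543490058482471}
scene 43.81081832484047 283.97184424309256 217.49742820688073 -0.08506783587665974 [ 1.39850573 -0.44180315  0.91329353] [-0.65996536  0.41017268 -0.62944746]
side 49.927030212442546 274.56996522701746 206.35844036929134 -0.06368367868736924 [0.02025823 0.77683066 0.74052431] [ 0.46457803 -0.62461954 -0.62770828]
wrist 59.37418322816156 278.132227034454 204.45863827609432 -0.004833920349038477 [0.64872399 0.07194545 0.37314051] [-0.00133841 -0.28361345 -0.95893776]
```

View pics/scene0.png

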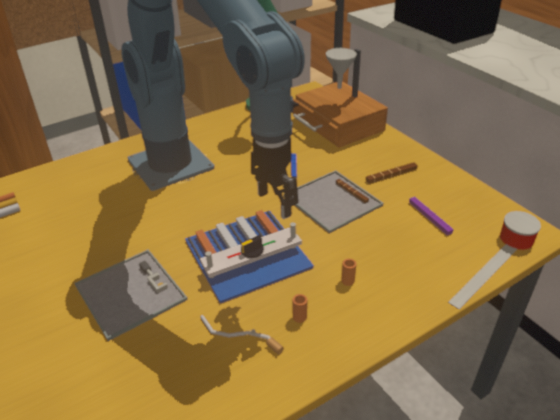

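View pics/side0.png

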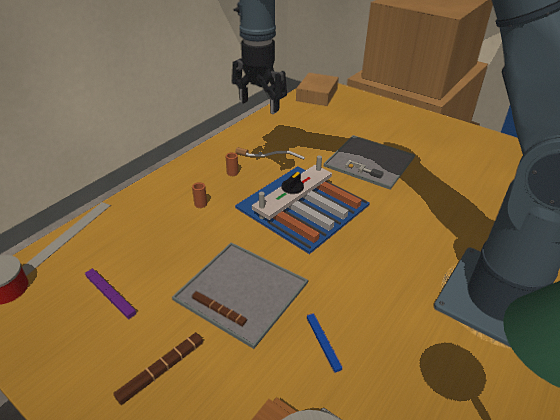

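View pics/wrist0.png

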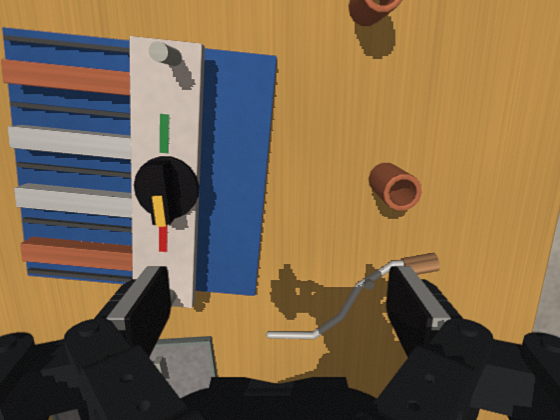

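The stick candidates are:

| Candidate | Image | Pixel | Verdict |
|---|---|---|---|
| Walnut, in the left pan | side | (218,308) | smaller |
| Walnut, on the bench | side | (160,368) | larger |
| Purple | side | (110,292) | excluded by colour |
| Blue | side | (324,342) | excluded by colour |

I choose the small walnut stick in the left pan, so silver goes left. The cutter is in the right pan at side (362,168), so bronze goes right. The lanes from +y to -y hold bronze, silver, silver, bronze.

```bash
cat > meas.py <<'E'
from h import *
def cen(m,amin=20):
    n,l,s,ce=cv2.connectedComponentsWithStats(m.astype(np.uint8)); 
    i=[k for k in range(1,n) if s[k,4]>amin]; i.sort(key=lambda k:-s[k,4]); return [(ce[k],s[k,4],l==k) for k in i]
def hsv(c): return cv2.cvtColor(c["frame"],cv2.COLOR_RGB2HSV).astype(int)
E
python3 - <<'E'
from meas import *
for n in ["scene","side"]:
    c=np.load(n+"0.npy",allow_pickle=True).item(); H=hsv(c)
    blue=(H[...,0]>105)&(H[...,0]<125)&(H[...,1]>150)
    for ce,a,m in cen(blue,150)[:2]:
        pts=np.argwhere(m)[:,::-1]; r=cv2.convexHull(pts.astype(np.int32)); q=cv2.approxPolyDP(r,6,True)[:,0]
        print(n,"blue",a,q.tolist(),onz(c,q,0.01).round(4).tolist())
c=np.load("wrist0.npy",allow_pickle=True).item(); H=hsv(c)
P=cloud(c)
red=((H[...,0]<5)|(H[...,0]>174))&(H[...,1]>200)
green=(H[...,0]>50)&(H[...,0]<80)&(H[...,1]>120)
yel=(H[...,0]>18)&(H[...,0]<30)&(H[...,1]>180)&(H[...,2]>180)
for nm,m in [("red",red),("green",green),("yel",yel)]:
    for ce,a,mm in cen(m,60)[:3]:
        print(nm,ce,a,onz(c,[ce],0.044),np.median(P[mm],0))
# pans: grey mask
for n in ["scene","side"]:
    c=np.load(n+"0.npy",allow_pickle=True).item(); H=hsv(c)
    crop=c["frame"]
big=cv2.resize(np.load("side0.npy",allow_pickle=True).item()["frame"][130:350,100:380,::-1],None,fx=2.8,fy=2.7,interpolation=cv2.INTER_CUBIC); cv2.imwrite("pics/sidecrop.png",big)
big=cv2.resize(np.load("scene0.npy",allow_pickle=True).item()["frame"][160:340,60:400,::-1],None,fx=2.35,fy=2.35,interpolation=cv2.INTER_CUBIC); cv2.imwrite("pics/scenecrop.png",big)
E
```

```text
side blue 1670 [[368, 202], [309, 253], [236, 207], [296, 167]] [[0.3775, -0.1143, 0.01], [0.396, 0.1377, 0.01], [0.638, 0.1125, 0.01], [0.6211, -0.133, 0.01]]
side blue 522 [[341, 369], [331, 366], [307, 315]] [[0.186, 0.3489, 0.01], [0.2036, 0.3546, 0.01], [0.3019, 0.2861, 0.01]]
red [162.5 238.5] 144 [[ 0.53739439 -0.05955789  0.044     ]] [ 0.53768733 -0.05927876  0.04506704]
green [163.53       133.23333333] 300 [[0.54710813 0.04003167 0.044     ]] [0.54736833 0.04024972 0.04485172]
yel [157.89230769 202.98461538] 65 [[ 0.53624101 -0.024084    0.044     ]] [ 0.5476421  -0.01471089  0.07689443]
```

View pics/sidecrop.png

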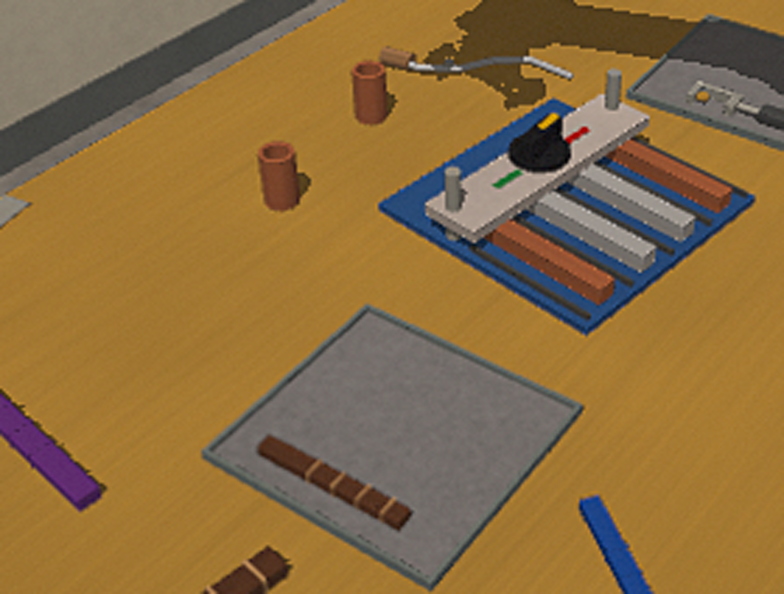

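View pics/scenecrop.png

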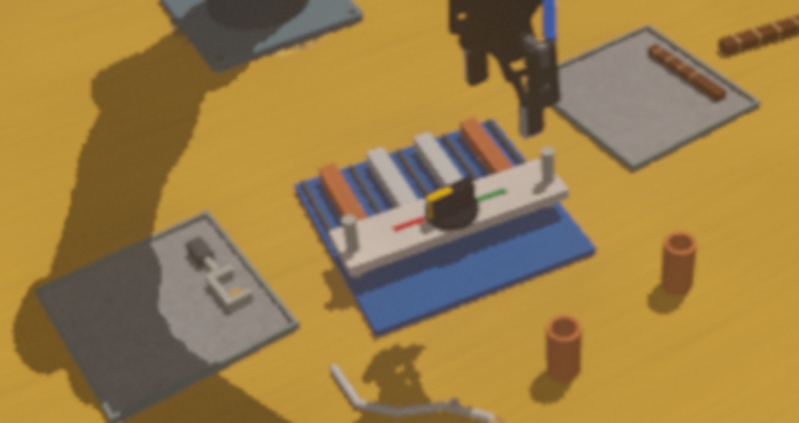

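Run:
```python
from meas import *
s=np.load("side0.npy",allow_pickle=True).item(); sc=np.load("scene0.npy",allow_pickle=True).item(); w=np.load("wrist0.npy",allow_pickle=True).item()
def rep(n,c,q):
    p=onz(c,q,0.010)[:,:2]; print(n,p.round(4).tolist(),"cen",p.mean(0).round(4), [round(float(np.linalg.norm(p[i]-p[i-1])),3) for i in range(4)])
    (d)=p[1]-p[0]; print(np.degrees(np.arctan2(d[1],d[0])), np.degrees(np.arctan2(*(p[2]-p[1])[::-1])))
A=lambda q:np.array(q)/[2.8,2.7]+[100,130]
B=lambda q:np.array(q)/2.35+[60,160]
rep("L side",s,A([(368,308),(582,407),(432,585),(205,455)]))
rep("L scene",sc,B([(760,103),(648,27),(548,80),(633,168)]))
rep("R scene",sc,B([(207,214),(298,326),(112,418),(37,290)]))
print("stick",onz(s,A([(265,445),(405,518)]),0.013))
print("cutter",onz(sc,B([(195,242),(245,300)]),0.012))
P=cloud(w); H=hsv(w); dark=(H[...,2]<70)
yy,xx=np.mgrid[:420,:560]; m=dark&(abs(xx-167)<45)&(abs(yy-188)<45)
pp=P[m]; zs=pp[:,2]; print(np.histogram(zs,bins=np.arange(.04,.09,.003)))
d=pp[(zs>.05)&(zs<.058)]; print("disc",d.min(0),d.max(0),(d.min(0)+d.max(0))/2)
g=pp[(zs>.072)]; print("grip",len(g),g.min(0),g.max(0),g.mean(0)); 
yel=(H[...,0]>18)&(H[...,0]<30)&(H[...,1]>180)&(abs(xx-158)<12)&(abs(yy-212)<25)
gm=np.r_[g,P[yel][P[yel][:,2]>.072]]
r=cv2.minAreaRect(gm[:,:2].astype(np.float32)*1000); print(r); print("yel",yel.sum(),P[yel].mean(0))
```

```text
L side [[0.5563, 0.2235], [0.3511, 0.2095], [0.3394, 0.4067], [0.5443, 0.4194]] cen [0.4478 0.3148] [0.196, 0.206, 0.198, 0.205]
-176.0866454860919 93.38810552495343
L scene [[0.5581, 0.4131], [0.352, 0.4004], [0.3754, 0.2277], [0.5688, 0.2146]] cen [0.4635 0.3139] [0.199, 0.206, 0.174, 0.194]
-176.49900866581834 -82.2660511030643
R scene [[0.3699, -0.2178], [0.5766, -0.2028], [0.5858, -0.3976], [0.3805, -0.4112]] cen [ 0.4782 -0.3073] [0.194, 0.207, 0.195, 0.206]
4.1564357766872595 -87.30057448311938
stick [[0.51424632 0.38679529 0.013     ]
 [0.38851274 0.3758907  0.013     ]]
cutter [[ 0.406926   -0.24565777  0.012     ]
 [ 0.51624296 -0.23374956  0.012     ]]
(array([  1,   7,  36, 793, 854,  65,  70,  66,  70,  84,  76, 462, 394,
         0,   0,   0]), array([0.04 , 0.043, 0.046, 0.049, 0.052, 0.055, 0.058, 0.061, 0.064,
       0.067, 0.07 , 0.073, 0.076, 0.079, 0.082, 0.085, 0.088]))
disc [ 0.51852102 -0.03533693  0.05002478] [0.57594169 0.0204769  0.05791694] [ 0.54723135 -0.00743001  0.05397086]
grip 899 [ 0.53800164 -0.03375895  0.07205215] [0.64872399 0.07194545 0.37314051] [ 0.54924709 -0.00109927  0.07938565]
((581.5758056640625, 30.86780548095703), (150.57769775390625, 45.9488525390625), 48.425662994384766)
yel 155 [ 0.54821278 -0.02044677  0.07861918]
```

Run:
```python
from meas import *
w=np.load("wrist0.npy",allow_pickle=True).item()
P=cloud(w); m=(P[...,2]>.0735)&(P[...,2]<.081)&(w["depth"]>0)
for ce,a,mm in cen(m,100):
    g=P[mm]; print(ce,a,g.mean(0),cv2.minAreaRect(g[:,:2].astype(np.float32)*1000))
m=(P[...,2]>.050)&(P[...,2]<.056)&(w["depth"]>0)
for ce,a,mm in cen(m,100):
    g=P[mm]; print("d",ce,a,cv2.minEnclosingCircle(g[:,:2].astype(np.float32)*1000),np.median(g[:,2]))
```

```text
[157.49415693 194.62520868] 1198 [ 0.54756209 -0.0076469   0.07611906] ((547.2205200195312, -8.587997436523438), (16.588651657104492, 53.102577209472656), 2.7323389053344727)
d [170.5245509  185.93772455] 1670 ((547.0178833007812, -8.05176830291748), 29.06986427307129) 0.05205971842881986
```

Emit:
{"op": "arm_command", "data": {
  "plan": [
    [[-2,-30,30],[0,0,-0.02],0],
    [[-4,-60,60],[0,0,-0.048],0],
    [[-7,-95,95],[0,0,-0.048],0],
    [[-7.5,-102.4,110],[0,0,-0.048],0],
    [[-7.5,-102.4,110],[0,0,-0.048],0],
    [[-7.5,-102.4,110],[0,0,-0.048],0]
  ]
}}

```text
time_s: 0.65
tool_pos: [0.5462, -0.0076, 0.1389]
tcp_rot: [-179.8, 0.0, 92.8]
contact_force: [0.5, -0.8, 0.2]
width: 0.0853
```

Run:
```python
from meas import *
o=observe(); print(o["tool_pos"],o["tcp_rot"],o["joints"])
c=read_camera("wrist"); save(c,"w1.png"); P=cloud(c)
lo=dict(k=(.0735,.081),d=(.050,.056))
for k,(a0,b0) in lo.items():
    m=(P[...,2]>a0)&(P[...,2]<b0)&(c["depth"]>0)&(np.hypot(P[...,0]-.547,P[...,1]+.008)<.05)
    for ce,a,mm in cen(m,100):
        g=P[mm]; print(k,ce,a,g.mean(0),cv2.minAreaRect(g[:,:2].astype(np.float32)*1000),cv2.minEnclosingCircle(g[:,:2].astype(np.float32)*1000))
```

```text
[ 0.54623712 -0.00760123  0.13888542] [-1.79801921e+02  3.23870968e-03  9.27526903e+01] [ -2.72670506  29.44248985  -1.54305365 108.63130371   1.1284703
  42.1387491   -2.15732108]
k [281.26268989 232.80103742] 2699 [ 0.54680112 -0.00707841  0.07617656] ((547.0134887695312, -8.529121398925781), (15.871784210205078, 53.6877326965332), 2.2659895420074463) ((546.1663208007812, -8.332780838012695), 27.25291633605957)
d [281.12135466 216.69379116] 4252 [ 0.54676447 -0.00584578  0.05204003] ((546.7771606445312, -6.972322463989258), (57.148860931396484, 55.79812240600586), 2.6826674938201904) ((546.97509765625, -7.922235012054443), 28.961566925048828)
```

View pics/w1.png

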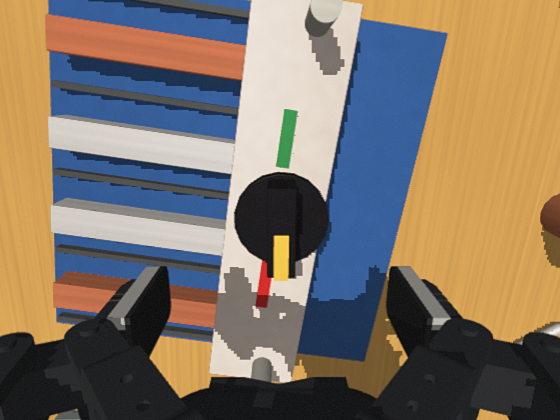

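Emit:
{"op": "arm_command", "data": {
  "plan": [
    [[0,0.8,30],[0,0,0.01],0],
    [[0,0.8,55],[0,0,0.01],0],
    [[0,0.8,62],[0,0,0.01],0],
    [[0,0.8,62],[0,0,0.01],0.3],
    [[0,0.8,62],[0,0,0.01],1],
    [[0,0.8,62],[0,0,0.01],1],
    [[0,0.8,62],[0,0,0.01],1],
    [[0,0.8,62],[0,0,0.01],1],
    [[0,0.8,62],[0,0,0.01],1],
    [[0,0.8,62],[0,0,0.01],1]
  ],
  "squeeze": 70
}}

```text
time_s: 1.53
tool_pos: [0.5478, -0.0074, 0.0792]
tcp_rot: [-179.9, 0.0, 92.2]
contact_force: [-7.3, -0.3, 12.8]
width: 0.0139
```

Emit:
{"op": "arm_command", "data": {
  "plan": [
    [[0,0,-0.2],[0,0,0.11],1],
    [[0,0,-0.4],[0,0,0.22],1],
    [[0,0,-0.6],[0,0,0.33],1],
    [[0,0,-0.8],[0,0,0.44],1],
    [[0,0,-1],[0,0,0.55],1],
    [[0,0,-1.2],[0,0,0.66],1],
    [[0,0,-1.5],[0,0,0.77],1],
    [[0,0,-1.8],[0,0,0.88],1],
    [[0,0,-2],[0,0,0.99],1],
    [[0,0,-2.2],[0,0,1.1],1],
    [[0,0,-2.4],[0,0,1.2],1],
    [[0,0,-2.6],[0,0,1.3],1]
  ]
}}

```text
time_s: 2.53
tool_pos: [0.5481, -0.0078, 0.082]
tcp_rot: [180.0, 0.1, 17.5]
contact_force: [1.5, -2.5, -5.3]
width: 0.0142
```

Run:
```python
from meas import *
o=observe(); print(o["tool_pos"],o["tcp_rot"],o["joints"],o["torque"],o["contact_force"],o["width"])
```

```text
[ 0.54814458 -0.00775831  0.0819969 ] [1.79988584e+02 9.84566295e-02 1.74518786e+01] [-17.74959413  36.16999662  18.21309313 110.56143325 -18.16469606
  36.13783901 -60.56406778] [-0.4051991  -0.34767735  0.22887538] [ 1.50780324 -2.49552898 -5.30100284] 0.0141774766191968
```

Emit:
{"op": "arm_command", "data": {
  "plan": [
    [[0,0,-0.2],[0,0,0.11],1],
    [[0,0,-0.4],[0,0,0.22],1],
    [[0,0,-0.6],[0,0,0.33],1],
    [[0,0,-0.8],[0,0,0.44],1],
    [[0,0,-1],[0,0,0.55],1],
    [[0,0,-1.2],[0,0,0.66],1],
    [[0,0,-1.5],[0,0,0.77],1],
    [[0,0,-1.8],[0,0,0.88],1],
    [[0,0,-2],[0,0,0.99],1],
    [[0,0,-2.2],[0,0,1.1],1],
    [[0,0,-2.4],[0,0,1.2],1],
    [[0,0,-2.4],[0,0,1.2],1]
  ]
}}

```text
time_s: 3.53
tool_pos: [0.548, -0.0083, 0.0844]
tcp_rot: [179.9, -0.0, -51.5]
contact_force: [0.3, -2.2, -3.3]
width: 0.0144
```

Run:
```python
from meas import *
o=observe(); print(o["tool_pos"],o["tcp_rot"],o["joints"],o["torque"],o["contact_force"],o["width"])
```

```text
[ 0.54803274 -0.00829552  0.08440871] [ 1.79861446e+02 -2.72897602e-02 -5.15035132e+01] [ -30.64268297   40.20331386   36.16696651  111.27414189  -35.87456157
   40.32698618 -114.06258142] [-0.53590603 -0.0789123  -0.16402575] [ 0.32106741 -2.19559629 -3.31396028] 0.014385740486777375
```

Emit:
{"op": "arm_command", "data": {
  "plan": [
    [[0,0,-0.2],[0,0,0.11],1],
    [[0,0,-0.4],[0,0,0.22],1],
    [[0,0,-0.6],[0,0,0.33],1],
    [[0,0,-0.8],[0,0,0.44],1],
    [[0,0,-1],[0,0,0.55],1],
    [[0,0,-1.2],[0,0,0.66],1],
    [[0,0,-1.5],[0,0,0.74],1],
    [[0,0,-1.5],[0,0,0.775],1],
    [[0,0,-1.5],[0,0,0.775],1],
    [[0,0,-1.5],[0,0,0.775],1],
    [[0,0,-1.5],[0,0,0.775],0],
    [[0,0,-1.5],[0,0,0.775],0]
  ]
}}

```text
time_s: 4.53
tool_pos: [0.5484, -0.0077, 0.0861]
tcp_rot: [179.9, -0.0, -95.8]
contact_force: [0.4, 0.7, -0.3]
width: 0.0375
```

Emit:
{"op": "arm_command", "data": {
  "plan": [
    [[0,0,-5],[0,0,0],0],
    [[0,0,-40],[0,0,0],0],
    [[0,0,-60],[0,0,0],0],
    [[0,0,-60],[0,0,0],0]
  ]
}}

```text
time_s: 4.87
tool_pos: [0.5513, -0.008, 0.1502]
tcp_rot: [-179.7, 0.0, -95.8]
contact_force: [1.1, -0.4, 0.1]
width: 0.0842
```

Run:
```python
from meas import *
o=observe(); print(o["tool_pos"],o["tcp_rot"],o["joints"],o["width"])
for n in ["wrist","side"]:
    c=read_camera(n); save(c,n+"2.png"); np.save(n+"2.npy",c,allow_pickle=True)
c=np.load("wrist2.npy",allow_pickle=True).item();P=cloud(c)
m=(P[...,2]>.0795)&(P[...,2]<.087)&(c["depth"]>0)&(np.hypot(P[...,0]-.547,P[...,1]+.008)<.05)
for ce,a,mm in cen(m,100):
    g=P[mm]; print(ce,a,g.mean(0),cv2.minAreaRect(g[:,:2].astype(np.float32)*1000))
```

```text
[ 0.55127036 -0.00802306  0.15016164] [-1.79671470e+02  2.59671987e-02 -9.57642841e+01] [ -41.68459339   39.82977359   53.07171842  110.16775928  -41.2596627
   50.96300179 -153.10666397] 0.08424903677682212
[285.81524699 228.42240373] 2571 [ 0.54630539 -0.00903145  0.0825906 ] ((546.2852172851562, -7.36412239074707), (53.7943115234375, 15.716561317443848), 83.99464416503906)
```

View pics/wrist2.png

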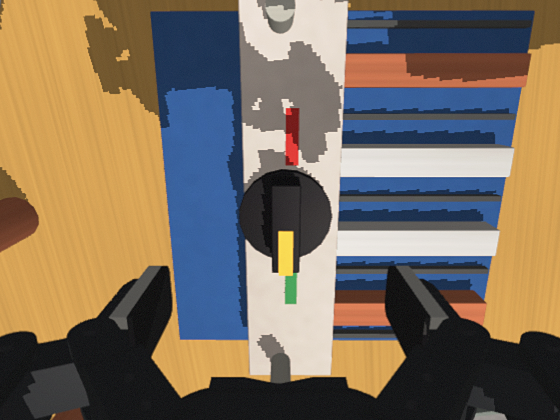

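```bash
cat >> meas.py <<'E'
def bars(c,zlo=.026,zhi=.034,amin=300):
    P=cloud(c); H=hsv(c); r=[]
    m=(P[...,2]>zlo)&(P[...,2]<zhi)&(c["depth"]>0)
    m&=~((H[...,0]>100)&(H[...,0]<130)&(H[...,1]>120))
    m=cv2.erode(m.astype(np.uint8),np.ones((3,3)))
    for ce,a,mm in cen(m,amin):
        g=P[mm]; R=cv2.minAreaRect(g[:,:2].astype(np.float32)*1000)
        r.append((ce.round(),a,[np.round(x,1) for x in R],c["frame"][mm].mean(0).round(),np.median(g[:,2]).round(4)))
    return r
E
python3 - <<'E'
from meas import *
for n in ["wrist0","wrist2","side2"]:
    c=np.load(n+".npy",allow_pickle=True).item()
    for b in bars(c): print(n,b)
E
```

```text
wrist0 (array([65., 77.]), np.int32(2604), [array([460.6,  87.9]), array([ 18.2, 110.6]), np.float64(84.2)], array([169.,  97.,  66.]), np.float64(0.03))
wrist0 (array([ 70., 142.]), np.int32(2282), [array([454.3,  30.4]), array([ 18.8, 111.7]), np.float64(84.3)], array([183., 178., 172.]), np.float64(0.0301))
wrist0 (array([ 73., 202.]), np.int32(2021), [array([448.9, -27. ]), array([ 19.1, 112.2]), np.float64(84.1)], array([180., 175., 169.]), np.float64(0.0302))
wrist0 (array([ 77., 256.]), np.int32(1811), [array([443.3, -84.6]), array([ 19.7, 111.7]), np.float64(84.4)], array([165.,  94.,  64.]), np.float64(0.0302))
wrist2 (array([437.,  69.]), np.int32(5613), [array([443.7, -85.5]), array([ 18.5, 113.5]), np.float64(84.3)], array([152.,  88.,  60.]), np.float64(0.03))
wrist2 (array([426., 161.]), np.int32(4529), [array([449.6, -28. ]), array([ 18.7, 113.1]), np.float64(84.3)], array([225., 221., 215.]), np.float64(0.03))
wrist2 (array([417., 242.]), np.int32(3843), [array([455.4,  29.4]), array([ 19.5, 112.5]), np.float64(84.2)], array([227., 223., 217.]), np.float64(0.0299))
wrist2 (array([360., 313.]), np.int32(1123), [array([496.7,  83.9]), array([20.6, 41.1]), np.float64(85.1)], array([204., 118.,  81.]), np.float64(0.0299))
wrist2 (array([470., 310.]), np.int32(491), [array([418.1,  90.3]), array([18.4, 26.2]), np.float64(83.1)], array([206., 119.,  82.]), np.float64(0.0298))
```

View pics/side2.png

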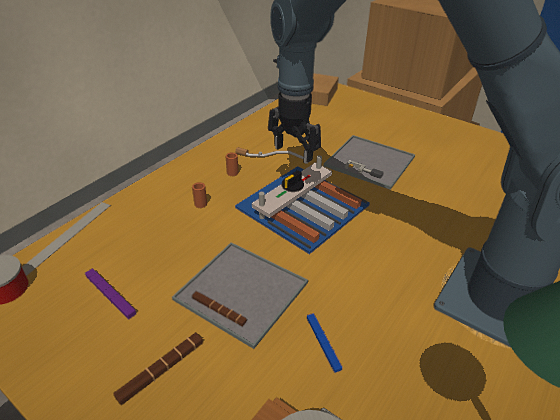

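```bash
cat > go.py <<'E'
import sys
from h import *
from scipy.spatial.transform import Rotation as R
def go(*T):
    o=observe(); r=R.from_euler("xyz",o["tcp_rot"],degrees=True)
    print("t",round(o["time_s"],2),"now",o["tool_pos"].round(4),o["tcp_rot"].round(1),"j",o["joints"].round(0),"w",round(o["width"],4),"F",o["contact_force"].round(1))
    for x,y,z,yaw in T:
        t=R.from_euler("xyz",[180,0,yaw],degrees=True)
        print((x,y,z,yaw),"->",(r.inv().apply(np.array([x,y,z])-o["tool_pos"])*1000).round(1).tolist(),(r.inv()*t).as_rotvec().round(3).tolist())
if __name__=="__main__": go(*[tuple(map(float,a.split(","))) for a in sys.argv[1:]])
E
python3 go.py .4675,.0285,.13,-5.75 .4675,.0285,.037,-5.75
```

```text
t 4.97 now [ 0.5492 -0.0072  0.1469] [-179.9    0.   -95.7] j [ -42.   40.   53.  110.  -41.   51. -153.] w 0.0853 F [-0.6  0.7 -0.1]
(0.4675, 0.0285, 0.13, -5.75) -> [-27.3, 84.9, 16.8] [-0.001, -0.001, -1.571]
(0.4675, 0.0285, 0.037, -5.75) -> [-27.3, 84.9, 109.8] [-0.001, -0.001, -1.571]
```

Emit:
{"op": "arm_command", "data": {
  "plan": [
    [[-3,8,2],[0,0,-0.12],0.5],
    [[-6,16,4],[0,0,-0.24],0.5],
    [[-9,24,6],[0,0,-0.36],0.5],
    [[-12,32,8],[0,0,-0.48],0.5],
    [[-15,40,10],[0,0,-0.6],0.5],
    [[-18,48,12],[0,0,-0.72],0.5],
    [[-20,56,14],[0,0,-0.84],0.5],
    [[-22,64,15],[0,0,-0.96],0.5],
    [[-24,70,16],[0,0,-1.08],0.5],
    [[-26,78,16],[0,0,-1.2],0.5],
    [[-27,85,17],[0,0,-1.32],0.5],
    [[-27,85,17],[0,0,-1.44],0.5]
  ]
}}

```text
time_s: 5.97
tool_pos: [0.4651, 0.0289, 0.1288]
tcp_rot: [-180.0, 0.1, -12.8]
contact_force: [-0.6, -0.7, -0.5]
width: 0.0429
```

```bash
python3 go.py .4675,.0285,.08,-5.75 .4675,.0285,.037,-5.75
python3 - <<'E'
from meas import *
c=read_camera("wrist"); save(c,"w3.png")
for b in bars(c): print(b)
E
```

```text
t 5.97 now [0.4651 0.0289 0.1288] [-1.80e+02  1.00e-01 -1.28e+01] j [-35.  27.  32. 122. -24.  37. -89.] w 0.0429 F [-0.6 -0.7 -0.5]
(0.4675, 0.0285, 0.08, -5.75) -> [2.6, -0.2, 48.8] [-0.0, 0.002, -0.123]
(0.4675, 0.0285, 0.037, -5.75) -> [2.7, -0.2, 91.8] [-0.0, 0.002, -0.123]
(array([460., 196.]), np.int32(5310), [array([444.8, -84.5]), array([ 20.6, 115. ]), np.float64(84.2)], array([169.,  98.,  67.]), np.float64(0.0301))
(array([278., 218.]), np.int32(4690), [array([456.1,  29.8]), array([ 18.6, 114.5]), np.float64(84.4)], array([223., 219., 214.]), np.float64(0.03))
(array([369., 199.]), np.int32(4599), [array([450.6, -27.7]), array([ 19.4, 114.2]), np.float64(84.4)], array([187., 183., 177.]), np.float64(0.0301))
(array([185., 206.]), np.int32(3426), [array([478. ,  85.3]), array([19.6, 81.8]), np.float64(84.3)], array([212., 123.,  84.]), np.float64(0.0299))
```

View pics/w3.png

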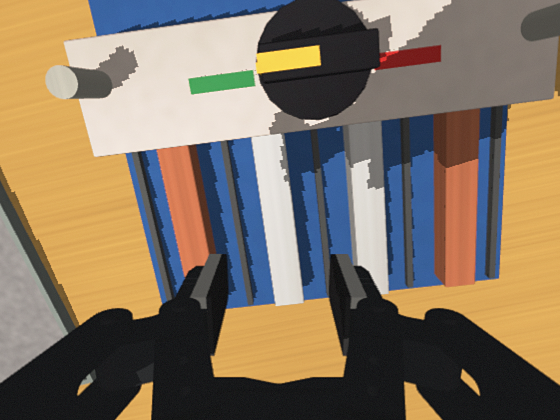

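Emit:
{"op": "arm_command", "data": {
  "plan": [
    [[1.5,0,30],[0,0,-0.1],0.5],
    [[2.6,-0.2,60],[0,0,-0.123],0.5],
    [[2.7,-0.2,82],[0,0,-0.123],0.5],
    [[2.7,-0.2,90.8],[0,0,-0.123],0.5],
    [[2.7,-0.2,90.8],[0,0,-0.123],0.5],
    [[2.7,-0.2,90.8],[0,0,-0.123],1],
    [[2.7,-0.2,90.8],[0,0,-0.123],1],
    [[2.7,-0.2,90.8],[0,0,-0.123],1],
    [[2.7,-0.2,90.8],[0,0,-0.123],1],
    [[2.7,-0.2,90.8],[0,0,-0.123],1]
  ],
  "squeeze": 70
}}

```text
time_s: 6.85
tool_pos: [0.4693, 0.0283, 0.0395]
tcp_rot: [-179.9, -0.0, -5.4]
contact_force: [-1.2, -0.7, 8.4]
width: 0.0179
```

```bash
python3 go.py .4675,.0285,.040,-5.75 .4075,.0345,.041,-5.75 .4075,.0345,.13,-5.75
```

```text
t 6.85 now [0.4693 0.0283 0.0395] [-179.9   -0.    -5.4] j [-26.  37.  21. 122. -30.  26. -77.] w 0.0179 F [-1.2 -0.7  8.4]
(0.4675, 0.0285, 0.04, -5.75) -> [-1.8, -0.0, -0.5] [-0.001, -0.001, 0.006]
(0.4075, 0.0345, 0.041, -5.75) -> [-62.1, -0.3, -1.5] [-0.001, -0.001, 0.006]
(0.4075, 0.0345, 0.13, -5.75) -> [-62.0, -0.4, -90.5] [-0.001, -0.001, 0.006]
```

Emit:
{"op": "arm_command", "data": {
  "plan": [
    [[0,0,-2],[0,0,0],1],
    [[-3,0,-2.5],[0,0,0],1],
    [[-13,0,-2.5],[0,0,0],1],
    [[-26,0,-2.5],[0,0,0],1],
    [[-40,0,-2.5],[0,0,0],1],
    [[-40,0,-20],[0,0,0],1],
    [[-40,0,-45],[0,0,0],1],
    [[-40,0,-70],[0,0,0],1],
    [[-40,0,-70],[0,0,0],1]
  ]
}}

```text
time_s: 7.6
tool_pos: [0.4303, 0.0323, 0.1122]
tcp_rot: [-179.8, -0.3, -5.4]
contact_force: [0.8, 0.1, -3.9]
width: 0.0173
```

```bash
python3 go.py .452,.260,.10,4 .452,.260,.034,4
python3 - <<'E'
from meas import *
c=read_camera("wrist"); save(c,"w4.png")
E
```

```text
t 7.6 now [0.4303 0.0323 0.1122] [-179.8   -0.3   -5.4] j [-34.  26.  29. 127. -24.  32. -82.] w 0.0173 F [ 0.8  0.1 -3.9]
(0.452, 0.26, 0.1, 4.0) -> [-0.1, -228.7, 12.9] [-0.003, -0.005, -0.165]
(0.452, 0.26, 0.034, 4.0) -> [-0.4, -228.5, 78.9] [-0.003, -0.005, -0.165]
```

View pics/w4.png

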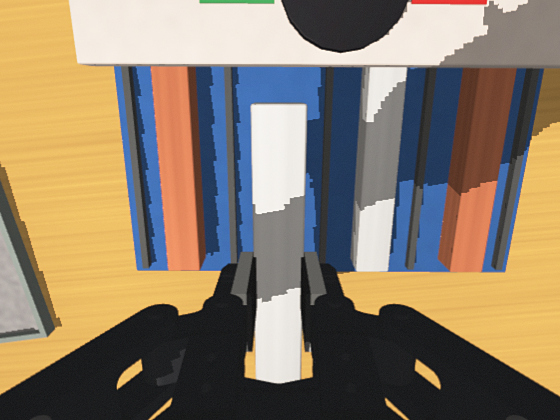

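Emit:
{"op": "arm_command", "data": {
  "plan": [
    [[0,-25,0],[0,0,-0.03],1],
    [[0,-55,0],[0,0,-0.06],1],
    [[0,-85,0],[0,0,-0.09],1],
    [[0,-115,0],[0,0,-0.12],1],
    [[0,-145,3],[0,0,-0.14],1],
    [[0,-175,6],[0,0,-0.165],1],
    [[0,-200,10],[0,0,-0.165],1],
    [[0,-218,20],[0,0,-0.165],1],
    [[0,-228,30],[0,0,-0.165],1],
    [[0,-228,45],[0,0,-0.165],1],
    [[0,-228,45],[0,0,-0.165],1]
  ]
}}

```text
time_s: 8.57
tool_pos: [0.4486, 0.2585, 0.0628]
tcp_rot: [179.9, 0.1, 4.1]
contact_force: [-1.0, -1.0, -4.5]
width: 0.0178
```

```bash
python3 go.py .452,.260,.034,4
python3 - <<'E'
from meas import *
c=read_camera("wrist"); save(c,"w5.png")
c=read_camera("side"); save(c,"s5.png")
E
```

```text
t 8.57 now [0.4486 0.2585 0.0628] [1.799e+02 1.000e-01 4.100e+00] j [-53.  37.  23. 115. -26.  33. -97.] w 0.0178 F [-1.  -1.  -4.5]
(0.452, 0.26, 0.034, 4.0) -> [3.6, -1.3, 28.8] [0.001, 0.001, 0.002]
```

View pics/w5.png

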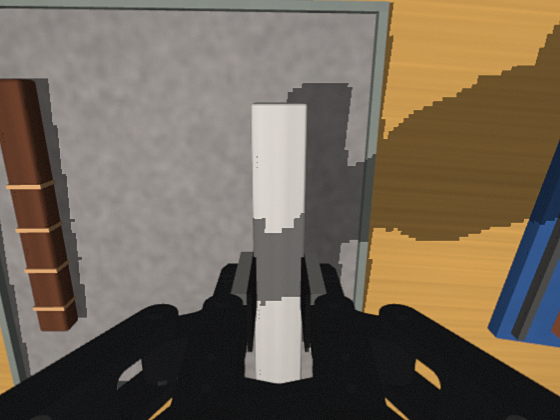

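View pics/s5.png

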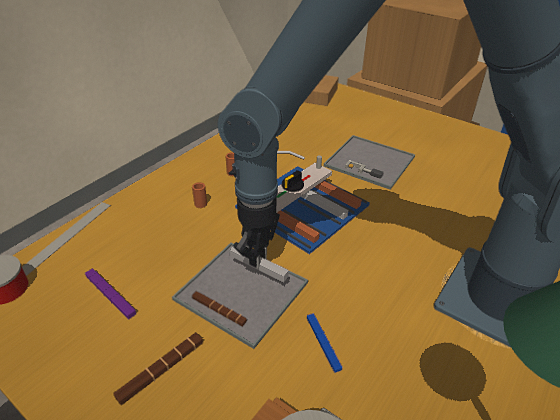

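Emit:
{"op": "arm_command", "data": {
  "plan": [
    [[2,-1,12],[0,0,0],1],
    [[3,-1,22],[0,0,0],1],
    [[3,-1,28],[0,0,0],1],
    [[3,-1,29],[0,0,0],1],
    [[3,-1,29.5],[0,0,0],1],
    [[3,-1,29.5],[0,0,0],0.75],
    [[3,-1,29.5],[0,0,0],0.5],
    [[3,-1,29.5],[0,0,0],0.5],
    [[3,-1,10],[0,0,0],0.5],
    [[3,-1,-25],[0,0,0],0.5],
    [[3,-1,-50],[0,0,0],0.5],
    [[3,-1,-50],[0,0,0],0.5]
  ]
}}

```text
time_s: 9.67
tool_pos: [0.4562, 0.2605, 0.1199]
tcp_rot: [-179.8, -0.5, 4.0]
contact_force: [0.1, 0.4, -0.7]
width: 0.043
```

```bash
python3 go.py .461,-.0292,.11,-5.75 .461,-.0292,.038,-5.75
python3 - <<'E'
from meas import *
c=read_camera("wrist"); save(c,"w6.png")
for b in bars(c,.020,.034): print(b)
E
```

```text
t 9.67 now [0.4562 0.2605 0.1199] [-179.8   -0.5    4. ] j [ -56.   32.   27.  114.  -23.   39. -100.] w 0.043 F [ 0.1  0.4 -0.7]
(0.461, -0.0292, 0.11, -5.75) -> [-15.2, 289.4, 8.5] [-0.005, -0.008, 0.169]
(0.461, -0.0292, 0.038, -5.75) -> [-15.8, 289.7, 80.5] [-0.005, -0.008, 0.169]
(array([282., 210.]), np.int32(6092), [array([451.8, 258.2]), array([139.2,  18.7]), np.float64(3.8)], array([202., 197., 190.]), np.float64(0.0241))
(array([539., 253.]), np.int32(3856), [array([454.8,  89.2]), array([ 21.5, 100. ]), np.float64(84.7)], array([151.,  87.,  59.]), np.float64(0.0298))
```

View pics/w6.png

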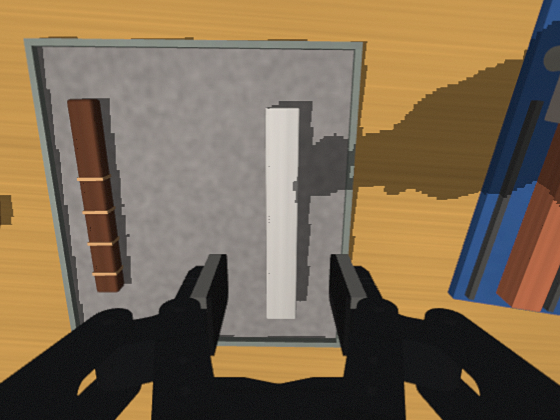

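Emit:
{"op": "arm_command", "data": {
  "plan": [
    [[-1,30,0],[0,0,0.02],0.5],
    [[-3,68,0],[0,0,0.04],0.5],
    [[-5,106,0],[0,0,0.07],0.5],
    [[-7,144,0],[0,0,0.1],0.5],
    [[-9,182,0],[0,0,0.13],0.5],
    [[-11,220,0],[0,0,0.15],0.5],
    [[-13,255,0],[0,0,0.17],0.5],
    [[-14,280,3],[0,0,0.17],0.5],
    [[-14,289,8],[0,0,0.17],0.5],
    [[-14,289.5,8],[0,0,0.17],0.5],
    [[-14,289.5,8],[0,0,0.17],0.5]
  ]
}}

```text
time_s: 10.63
tool_pos: [0.4608, -0.0296, 0.1085]
tcp_rot: [-179.8, -0.3, -5.8]
contact_force: [-1.3, 0.2, -0.2]
width: 0.0425
```

```bash
python3 go.py .463,-.029,.038,-5.75
python3 - <<'E'
from meas import *
c=read_camera("wrist"); save(c,"w7.png")
for b in bars(c): print(b)
E
```

```text
t 10.63 now [ 0.4608 -0.0296  0.1085] [-179.8   -0.3   -5.8] j [-25.  29.  29. 123. -25.  34. -74.] w 0.0425 F [-1.3  0.2 -0.2]
(0.463, -0.029, 0.038, -5.75) -> [1.8, -0.5, 70.5] [-0.004, -0.004, -0.001]
(array([ 80., 226.]), np.int32(5643), [array([462.7,  87. ]), array([ 20.5, 112.2]), np.float64(84.6)], array([220., 132.,  91.]), np.float64(0.0299))
(array([277., 232.]), np.int32(5541), [array([450. , -27.9]), array([ 18.8, 114.1]), np.float64(84.4)], array([215., 212., 207.]), np.float64(0.0301))
(array([378., 209.]), np.int32(4412), [array([454.4, -86.2]), array([19.6, 94.8]), np.float64(84.5)], array([168.,  99.,  69.]), np.float64(0.0301))
```

View pics/w7.png

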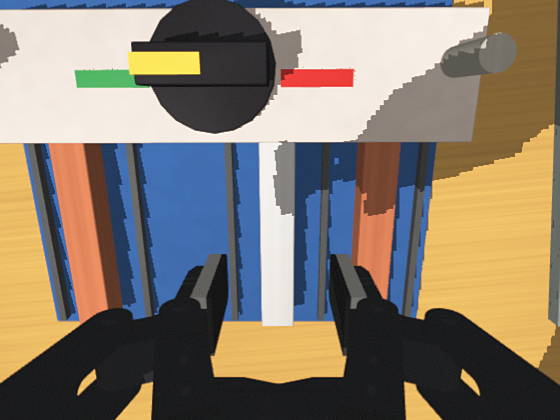

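Silver bar centred at (277,232) between the fingers. I'll descend, grip and pull it out.

Emit:
{"op": "arm_command", "data": {
  "plan": [
    [[1,-0.5,30],[0,0,0],0.5],
    [[1.8,-0.5,58],[0,0,0],0.5],
    [[1.8,-0.5,70],[0,0,0],0.5],
    [[1.8,-0.5,70],[0,0,0],0.5],
    [[1.8,-0.5,70],[0,0,0],1],
    [[1.8,-0.5,70],[0,0,0],1],
    [[1.8,-0.5,70],[0,0,0],1],
    [[1.8,-0.5,70],[0,0,0],1],
    [[1.8,-0.5,70],[0,0,0],1]
  ]
}}

```text
time_s: 11.43
tool_pos: [0.4638, -0.0276, 0.0397]
tcp_rot: [-179.7, -0.3, -5.7]
contact_force: [-1.3, 0.1, 7.9]
width: 0.0177
```

Emit:
{"op": "arm_command", "data": {
  "plan": [
    [[0,0,-2],[0,0,0],1],
    [[-3,0,-2.5],[0,0,0],1],
    [[-13,0,-2.5],[0,0,0],1],
    [[-26,0,-2.5],[0,0,0],1],
    [[-38,0,-2.5],[0,0,0],1],
    [[-38,0,-20],[0,0,0],1],
    [[-38,0,-45],[0,0,0],1],
    [[-38,0,-70],[0,0,0],1],
    [[-38,0,-70],[0,0,0],1]
  ]
}}

```text
time_s: 12.18
tool_pos: [0.4264, -0.0242, 0.1122]
tcp_rot: [-179.6, -0.6, -5.7]
contact_force: [0.7, -0.5, -5.2]
width: 0.0175
```

```bash
python3 go.py .448,.315,.10,4
python3 - <<'E'
from meas import *
c=read_camera("wrist"); save(c,"w8.png")
c=read_camera("side"); save(c,"s8.png")
E
```

```text
t 12.18 now [ 0.4264 -0.0242  0.1122] [-179.6   -0.6   -5.7] j [-27.  25.  30. 128. -25.  31. -74.] w 0.0175 F [ 0.7 -0.5 -5.2]
(0.448, 0.315, 0.1, 4.0) -> [-12.4, -339.6, 14.3] [-0.006, -0.011, -0.17]
```

View pics/w8.png

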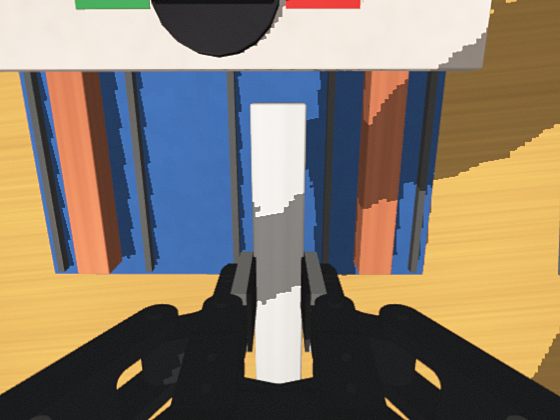

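Emit:
{"op": "arm_command", "data": {
  "plan": [
    [[-1,-25,0],[0,0,-0.02],1],
    [[-2,-55,0],[0,0,-0.04],1],
    [[-3,-87,0],[0,0,-0.06],1],
    [[-4,-119,0],[0,0,-0.08],1],
    [[-6,-151,0],[0,0,-0.1],1],
    [[-7,-183,0],[0,0,-0.12],1],
    [[-8,-215,2],[0,0,-0.14],1],
    [[-9,-247,5],[0,0,-0.17],1],
    [[-10,-279,8],[0,0,-0.17],1],
    [[-11,-310,11],[0,0,-0.17],1],
    [[-12,-330,14],[0,0,-0.17],1],
    [[-12,-340,14],[0,0,-0.17],1]
  ]
}}

```text
time_s: 13.28
tool_pos: [0.4445, 0.3189, 0.095]
tcp_rot: [-179.7, -0.3, 4.3]
contact_force: [0.6, 0.0, -4.5]
width: 0.0176
```

```bash
python3 go.py .448,.315,.05,4 .448,.315,.0335,4
python3 - <<'E'
from meas import *
c=read_camera("wrist"); save(c,"w9.png")
E
```

```text
t 13.28 now [0.4445 0.3189 0.095 ] [-179.7   -0.3    4.3] j [ -60.   36.   26.  111.  -25.   38. -104.] w 0.0176 F [ 0.6  0.  -4.5]
(0.448, 0.315, 0.05, 4.0) -> [3.0, 4.3, 45.0] [-0.005, -0.005, 0.006]
(0.448, 0.315, 0.0335, 4.0) -> [3.0, 4.4, 61.5] [-0.005, -0.005, 0.006]
```

View pics/w9.png

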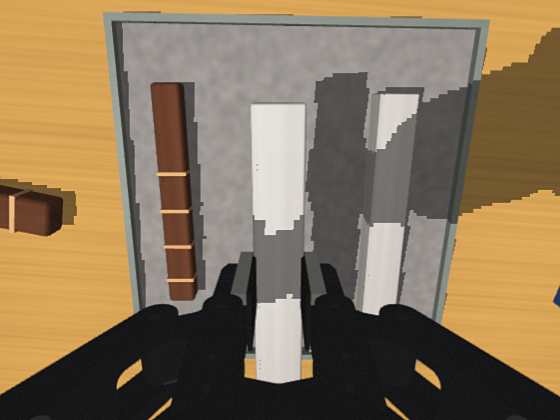

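Emit:
{"op": "arm_command", "data": {
  "plan": [
    [[2,3,25],[-0.005,-0.005,0.006],1],
    [[3,4.3,45],[-0.005,-0.005,0.006],1],
    [[3,4.3,56],[-0.005,-0.005,0.006],1],
    [[3,4.3,60.5],[-0.005,-0.005,0.006],1],
    [[3,4.3,61.5],[-0.005,-0.005,0.006],1],
    [[3,4.3,61.5],[-0.005,-0.005,0.006],0.75],
    [[3,4.3,61.5],[-0.005,-0.005,0.006],0.5],
    [[3,4.3,61.5],[-0.005,-0.005,0.006],0.5],
    [[3,4.3,40],[-0.005,-0.005,0.006],0.5],
    [[3,4.3,5],[-0.005,-0.005,0.006],0.5],
    [[3,4.3,-20],[-0.005,-0.005,0.006],0.5],
    [[3,4.3,-20],[-0.005,-0.005,0.006],0.5]
  ]
}}

```text
time_s: 14.33
tool_pos: [0.4514, 0.317, 0.1206]
tcp_rot: [-179.7, -0.4, 4.0]
contact_force: [1.3, -0.1, -0.4]
width: 0.0428
```

```bash
python3 go.py .475,.0865,.11,-5.75
python3 - <<'E'
from meas import *
c=read_camera("wrist"); save(c,"w10.png")
for b in bars(c,.020,.034): print(b)
E
```

```text
t 14.33 now [0.4514 0.317  0.1206] [-179.7   -0.4    4. ] j [ -61.   34.   28.  110.  -24.   41. -105.] w 0.0428 F [ 1.3 -0.1 -0.4]
(0.475, 0.0865, 0.11, -5.75) -> [7.5, 231.7, 9.3] [-0.006, -0.007, 0.17]
(array([285., 209.]), np.int32(5957), [array([446.8, 313. ]), array([138.5,  18.7]), np.float64(3.8)], array([204., 198., 192.]), np.float64(0.0241))
(array([374., 187.]), np.int32(4937), [array([462.3, 259.3]), array([117.6,  19.5]), np.float64(3.8)], array([163., 159., 153.]), np.float64(0.0241))
```

View pics/w10.png

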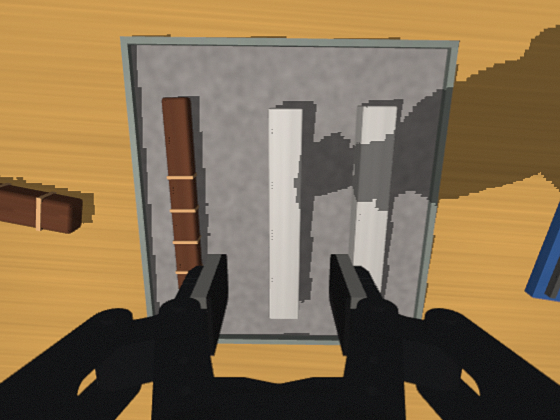

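Emit:
{"op": "arm_command", "data": {
  "plan": [
    [[1,30,0],[-0.006,-0.007,0.02],0.5],
    [[2,68,0],[-0.006,-0.007,0.05],0.5],
    [[3,106,0],[-0.006,-0.007,0.08],0.5],
    [[5,144,0],[-0.006,-0.007,0.11],0.5],
    [[6,180,0],[-0.006,-0.007,0.14],0.5],
    [[7,212,3],[-0.006,-0.007,0.17],0.5],
    [[7.5,230,9],[-0.006,-0.007,0.17],0.5],
    [[7.5,231.7,9],[-0.006,-0.007,0.17],0.5],
    [[7.5,231.7,9],[-0.006,-0.007,0.17],0.5]
  ]
}}

```text
time_s: 15.13
tool_pos: [0.4735, 0.0849, 0.108]
tcp_rot: [179.9, 0.2, -5.9]
contact_force: [-0.1, 0.3, -0.0]
width: 0.0427
```

```bash
python3 go.py .4745,.0865,.038,-5.75
python3 - <<'E'
from meas import *
c=read_camera("wrist"); save(c,"w11.png")
for b in bars(c): print(b)
E
```

```text
t 15.13 now [0.4735 0.0849 0.108 ] [179.9   0.2  -5.9] j [-39.  31.  30. 120. -26.  36. -87.] w 0.0427 F [-0.1  0.3 -0. ]
(0.4745, 0.0865, 0.038, -5.75) -> [1.0, -1.9, 70.0] [0.002, 0.003, -0.002]
(array([275., 233.]), np.int32(5571), [array([461.5,  87.5]), array([ 18.8, 114. ]), np.float64(84.4)], array([187., 108.,  74.]), np.float64(0.0301))
(array([550., 280.]), np.int32(1858), [array([429.2, -74.3]), array([86.3, 16.9]), np.float64(5.2)], array([188., 109.,  75.]), np.float64(0.03))
```

View pics/w11.png

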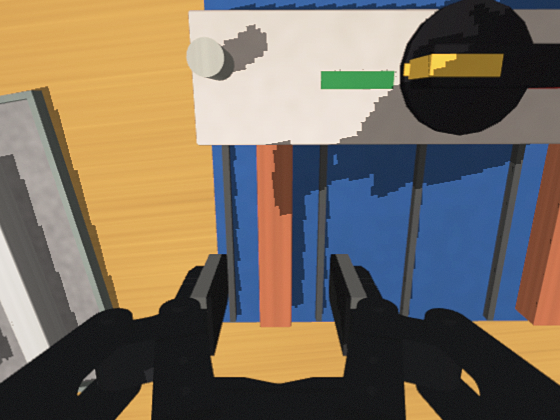

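The other bronze bar, at the right edge near (550,280), seems to have been knocked to about +5° yaw. I'll look at it after this one.

Emit:
{"op": "arm_command", "data": {
  "plan": [
    [[1,-1.5,30],[0,0,0],0.5],
    [[1,-1.5,58],[0,0,0],0.5],
    [[1,-1.5,70],[0,0,0],0.5],
    [[1,-1.5,70],[0,0,0],0.5],
    [[1,-1.5,70],[0,0,0],1],
    [[1,-1.5,70],[0,0,0],1],
    [[1,-1.5,70],[0,0,0],1],
    [[1,-1.5,70],[0,0,0],1],
    [[1,-1.5,70],[0,0,0],1]
  ]
}}

```text
time_s: 15.93
tool_pos: [0.4753, 0.0879, 0.0394]
tcp_rot: [180.0, 0.1, -5.7]
contact_force: [-1.1, -2.1, 8.4]
width: 0.0176
```

Emit:
{"op": "arm_command", "data": {
  "plan": [
    [[0,0,-2],[0,0,0],1],
    [[-3,0,-2.5],[0,0,0],1],
    [[-13,0,-2.5],[0,0,0],1],
    [[-26,0,-2.5],[0,0,0],1],
    [[-40,0,-2.5],[0,0,0],1],
    [[-40,0,-20],[0,0,0],1],
    [[-40,0,-45],[0,0,0],1],
    [[-40,0,-70],[0,0,0],1],
    [[-40,0,-90],[0,0,0],1],
    [[-40,0,-90],[0,0,0],1]
  ]
}}

```text
time_s: 16.77
tool_pos: [0.4364, 0.0926, 0.132]
tcp_rot: [-179.9, -0.2, -5.7]
contact_force: [1.3, 1.0, -4.4]
width: 0.0178
```

```bash
python3 go.py .45,-.1,.13,-5.7 .482,-.36,.10,4
python3 - <<'E'
from meas import *
c=read_camera("wrist"); save(c,"w12.png")
c=read_camera("side"); save(c,"s12.png")
for b in bars(c,amin=60): print(b)
c=read_camera("scene"); save(c,"c12.png")
E
```

```text
t 16.77 now [0.4364 0.0926 0.132 ] [-179.9   -0.2   -5.7] j [-45.  25.  33. 125. -24.  36. -90.] w 0.0178 F [ 1.3  1.  -4.4]
(0.45, -0.1, 0.13, -5.7) -> [32.8, 190.2, 1.6] [-0.002, -0.003, -0.001]
(0.482, -0.36, 0.1, 4.0) -> [90.6, 445.8, 31.1] [-0.002, -0.003, -0.17]
(array([340., 192.]), np.int32(112), [array([448. , -83.3]), array([ 15.1, 115.1]), np.float64(85.1)], array([131.,  73.,  45.]), np.float64(0.0292))
```

View pics/c12.png

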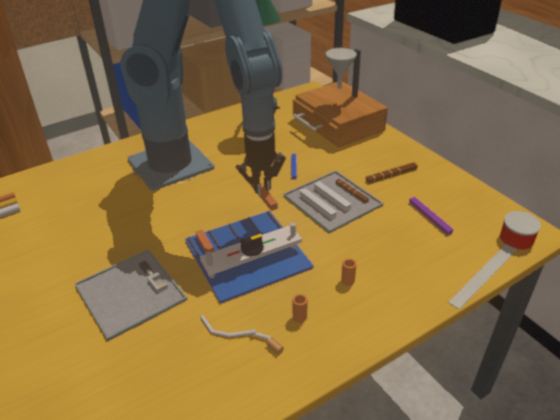

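View pics/s12.png

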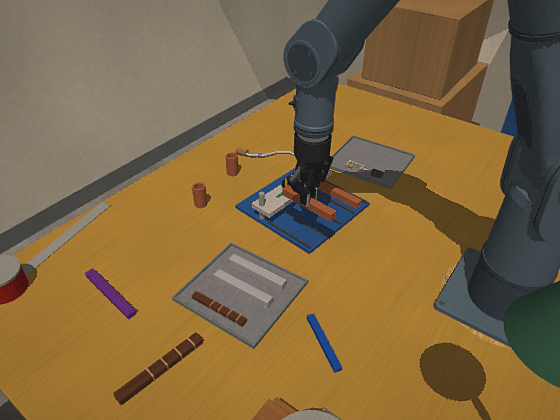

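View pics/w12.png

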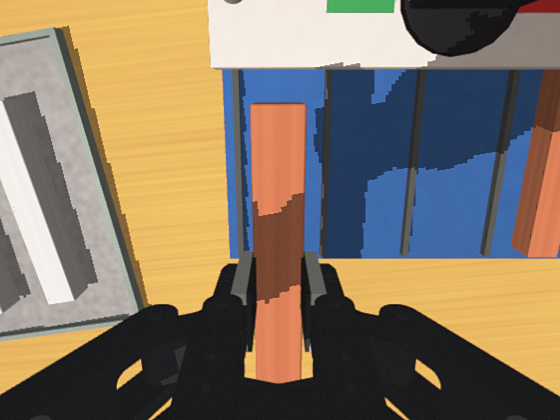

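Emit:
{"op": "arm_command", "data": {
  "plan": [
    [[0,25,0],[0,0,0],1],
    [[0,55,0],[0,0,0],1],
    [[3,87,0],[0,0,0],1],
    [[8,119,0],[0,0,0],1],
    [[14,151,0],[0,0,0],1],
    [[21,183,0],[0,0,0],1],
    [[28,215,0],[0,0,-0.02],1],
    [[35,247,0],[0,0,-0.04],1],
    [[42,279,0],[0,0,-0.06],1],
    [[50,310,0],[0,0,-0.08],1],
    [[58,340,0],[0,0,-0.1],1],
    [[66,365,0],[0,0,-0.12],1]
  ]
}}

```text
time_s: 17.92
tool_pos: [0.462, -0.2794, 0.1266]
tcp_rot: [-179.9, 0.3, 1.1]
contact_force: [0.9, 0.9, -5.2]
width: 0.0175
```

```bash
python3 go.py .482,-.362,.10,4 .482,-.362,.0335,4
python3 - <<'E'
from meas import *
c=read_camera("wrist"); save(c,"w13.png")
E
```

```text
t 17.92 now [ 0.462  -0.2794  0.1266] [-179.9    0.3    1.1] j [  4.  33.  30. 111. -24.  42. -41.] w 0.0175 F [ 0.9  0.9 -5.2]
(0.482, -0.362, 0.1, 4.0) -> [18.5, 83.0, 26.4] [-0.001, 0.005, -0.05]
(0.482, -0.362, 0.0335, 4.0) -> [18.9, 83.1, 92.9] [-0.001, 0.005, -0.05]
```

View pics/w13.png

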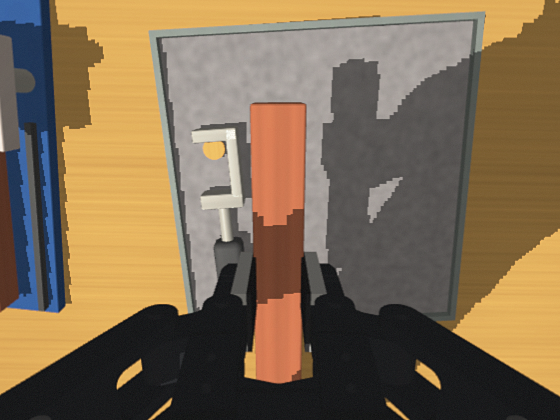

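Emit:
{"op": "arm_command", "data": {
  "plan": [
    [[6,25,0],[0,0,-0.03],1],
    [[12,52,10],[0,0,-0.05],1],
    [[18,75,20],[0,0,-0.05],1],
    [[18.5,83,30],[0,0,-0.05],1],
    [[18.5,83,50],[0,0,-0.05],1],
    [[18.5,83,60],[0,0,-0.05],1],
    [[18.5,83,60],[0,0,-0.05],1]
  ]
}}

```text
time_s: 18.55
tool_pos: [0.4801, -0.3656, 0.0638]
tcp_rot: [-180.0, 0.5, 3.8]
contact_force: [-0.8, 1.7, -4.6]
width: 0.0178
```

```bash
python3 go.py .482,-.362,.0335,4
python3 - <<'E'
from meas import *
c=read_camera("wrist"); save(c,"w14.png")
E
```

```text
t 18.55 now [ 0.4801 -0.3656  0.0638] [-180.     0.5    3.8] j [ 15.  43.  26. 102. -27.  41. -31.] w 0.0178 F [-0.8  1.7 -4.6]
(0.482, -0.362, 0.0335, 4.0) -> [2.4, -3.4, 30.3] [-0.0, 0.009, -0.003]
```

View pics/w14.png

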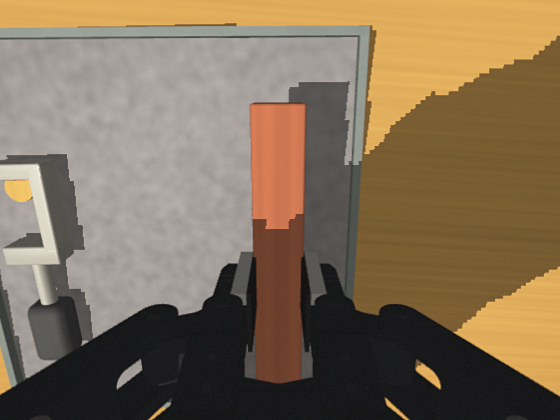

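Emit:
{"op": "arm_command", "data": {
  "plan": [
    [[2,-3,12],[0,0.009,0],1],
    [[2,-3,22],[0,0.009,0],1],
    [[2,-3,28],[0,0.009,0],1],
    [[2,-3,29.5],[0,0.009,0],1],
    [[2,-3,30.3],[0,0.009,0],1],
    [[2,-3,30.3],[0,0.009,0],0.75],
    [[2,-3,30.3],[0,0.009,0],0.5],
    [[2,-3,30.3],[0,0.009,0],0.5],
    [[2,-3,10],[0,0.009,0],0.5],
    [[2,-3,-25],[0,0.009,0],0.5],
    [[2,-3,-50],[0,0.009,0],0.5],
    [[2,-3,-50],[0,0.009,0],0.5]
  ]
}}

```text
time_s: 19.6
tool_pos: [0.4862, -0.366, 0.1215]
tcp_rot: [179.6, -0.6, 3.8]
contact_force: [0.5, -1.0, -0.1]
width: 0.0427
```

```bash
python3 go.py .457,-.0868,.11,-5.75
python3 - <<'E'
from meas import *
c=read_camera("wrist"); save(c,"w15.png")
for b in bars(c,.020,.034): print(b)
E
```

```text
t 19.6 now [ 0.4862 -0.366   0.1215] [179.6  -0.6   3.8] j [ 13.  39.  28. 102. -25.  45. -33.] w 0.0427 F [ 0.5 -1.  -0.1]
(0.457, -0.0868, 0.11, -5.75) -> [-10.6, -280.6, 9.2] [0.007, -0.011, 0.167]
(array([273., 210.]), np.int32(5959), [array([ 481.6, -363.7]), array([138.2,  18.7]), np.float64(4.0)], array([182., 105.,  73.]), np.float64(0.0241))
```

View pics/w15.png

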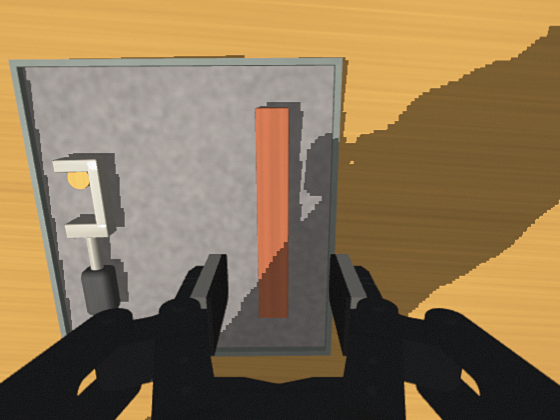

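Bronze lies flat at (273,210). Next is the last bar.

Emit:
{"op": "arm_command", "data": {
  "plan": [
    [[-1,-30,0],[0.007,-0.011,0.02],0.5],
    [[-2,-68,0],[0.007,-0.011,0.04],0.5],
    [[-4,-106,0],[0.007,-0.011,0.07],0.5],
    [[-6,-144,0],[0.007,-0.011,0.1],0.5],
    [[-7,-182,0],[0.007,-0.011,0.13],0.5],
    [[-8,-220,0],[0.007,-0.011,0.167],0.5],
    [[-9,-252,3],[0.007,-0.011,0.167],0.5],
    [[-10,-274,6],[0.007,-0.011,0.167],0.5],
    [[-10.6,-280.6,9],[0.007,-0.011,0.167],0.5],
    [[-10.6,-280.6,9],[0.007,-0.011,0.167],0.5]
  ]
}}

```text
time_s: 20.48
tool_pos: [0.4555, -0.0837, 0.1078]
tcp_rot: [-179.9, 0.2, -5.5]
contact_force: [-0.3, -0.3, 0.3]
width: 0.0429
```

```bash
python3 go.py .457,-.0868,.038,-5.75
python3 - <<'E'
from meas import *
c=read_camera("wrist"); save(c,"w16.png")
for b in bars(c): print(b)
E
```

```text
t 20.48 now [ 0.4555 -0.0837  0.1078] [-179.9    0.2   -5.5] j [-20.  30.  31. 123. -27.  35. -65.] w 0.0429 F [-0.3 -0.3  0.3]
(0.457, -0.0868, 0.038, -5.75) -> [2.1, 3.1, 69.8] [-0.002, 0.004, 0.004]
(array([283., 231.]), np.int32(5585), [array([444.4, -85.6]), array([ 18.8, 114.3]), np.float64(84.3)], array([179., 104.,  72.]), np.float64(0.03))
```

View pics/w16.png

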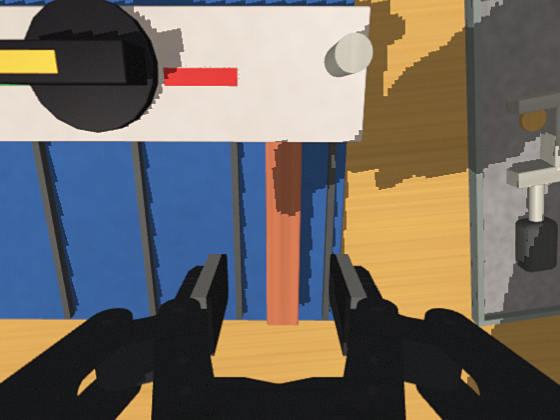

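Emit:
{"op": "arm_command", "data": {
  "plan": [
    [[1,2,30],[0,0.004,0.004],0.5],
    [[2,3,58],[0,0.004,0.004],0.5],
    [[2,3,69.8],[0,0.004,0.004],0.5],
    [[2,3,69.8],[0,0.004,0.004],0.5],
    [[2,3,69.8],[0,0.004,0.004],1],
    [[2,3,69.8],[0,0.004,0.004],1],
    [[2,3,69.8],[0,0.004,0.004],1],
    [[2,3,69.8],[0,0.004,0.004],1],
    [[2,3,69.8],[0,0.004,0.004],1]
  ]
}}

```text
time_s: 21.28
tool_pos: [0.458, -0.0892, 0.0397]
tcp_rot: [-179.9, -0.2, -5.9]
contact_force: [-2.5, -0.6, 7.9]
width: 0.0179
```

Emit:
{"op": "arm_command", "data": {
  "plan": [
    [[0,0,-2],[0,0,0],1],
    [[-3,0,-2.5],[0,0,0],1],
    [[-13,0,-2.5],[0,0,0],1],
    [[-26,0,-2.5],[0,0,0],1],
    [[-36,0,-2.5],[0,0,0],1],
    [[-36,0,-20],[0,0,0],1],
    [[-36,0,-45],[0,0,0],1],
    [[-36,0,-70],[0,0,0],1],
    [[-36,0,-70],[0,0,0],1]
  ]
}}

```text
time_s: 22.03
tool_pos: [0.4231, -0.0859, 0.1123]
tcp_rot: [-179.9, -0.4, -5.9]
contact_force: [1.1, -1.4, -3.8]
width: 0.0178
```

```bash
python3 go.py .477,-.307,.10,4
python3 - <<'E'
from meas import *
c=read_camera("wrist"); save(c,"w17.png")
E
```

```text
t 22.03 now [ 0.4231 -0.0859  0.1123] [-179.9   -0.4   -5.9] j [-21.  26.  32. 127. -27.  32. -64.] w 0.0178 F [ 1.1 -1.4 -3.8]
(0.477, -0.307, 0.1, 4.0) -> [76.5, 214.4, 12.5] [-0.001, -0.008, -0.174]
```

View pics/w17.png

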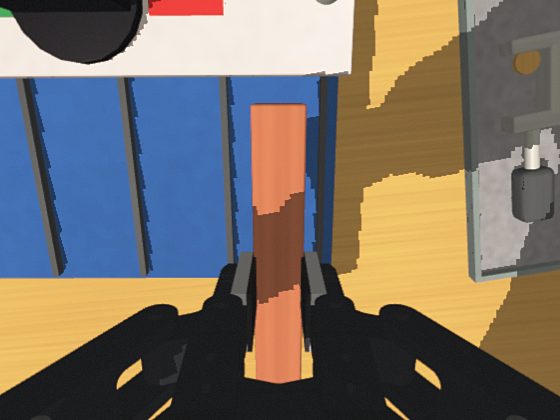

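Emit:
{"op": "arm_command", "data": {
  "plan": [
    [[0,25,0],[0,0,0],1],
    [[0,55,0],[0,0,0],1],
    [[0,85,0],[0,0,-0.02],1],
    [[5,115,0],[0,0,-0.06],1],
    [[25,145,0],[0,0,-0.1],1],
    [[45,172,0],[0,0,-0.14],1],
    [[65,195,4],[0,0,-0.174],1],
    [[76,212,8],[0,0,-0.174],1],
    [[76.5,214.4,12],[0,0,-0.174],1],
    [[76.5,214.4,30],[0,0,-0.174],1],
    [[76.5,214.4,30],[0,0,-0.174],1]
  ]
}}

```text
time_s: 23.0
tool_pos: [0.474, -0.3045, 0.0767]
tcp_rot: [-179.7, -0.1, 4.1]
contact_force: [-0.9, 1.9, -4.3]
width: 0.0177
```

```bash
python3 go.py .477,-.307,.0335,4
python3 - <<'E'
from meas import *
c=read_camera("wrist"); save(c,"w18.png")
E
```

```text
t 23.0 now [ 0.474  -0.3045  0.0767] [-1.797e+02 -1.000e-01  4.100e+00] j [  9.  39.  26. 109. -27.  38. -34.] w 0.0177 F [-0.9  1.9 -4.3]
(0.477, -0.307, 0.0335, 4.0) -> [2.8, 3.0, 43.2] [-0.006, -0.001, 0.001]
```

View pics/w18.png

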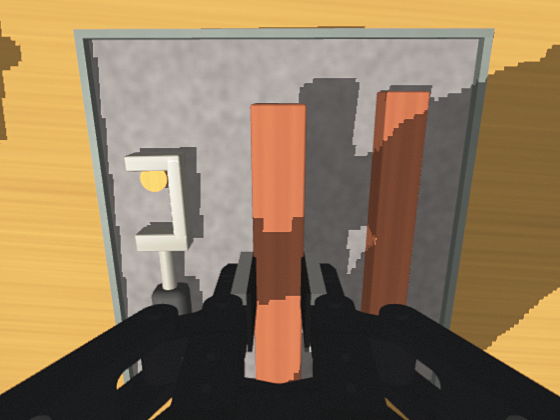

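Emit:
{"op": "arm_command", "data": {
  "plan": [
    [[2,2.5,20],[0,0,0],1],
    [[2.8,2.5,34],[0,0,0],1],
    [[2.8,2.5,40],[0,0,0],1],
    [[2.8,2.5,42.5],[0,0,0],1],
    [[2.8,2.5,43.2],[0,0,0],1],
    [[2.8,2.5,43.2],[0,0,0],0.75],
    [[2.8,2.5,43.2],[0,0,0],0.5],
    [[2.8,2.5,43.2],[0,0,0],0.5],
    [[2.8,2.5,20],[0,0,0],0.5],
    [[2.8,2.5,-20],[0,0,0],0.5],
    [[2.8,2.5,-60],[0,0,0],0.4],
    [[2.8,2.5,-70],[0,0,0],0]
  ]
}}

```text
time_s: 24.05
tool_pos: [0.4799, -0.3096, 0.1542]
tcp_rot: [-180.0, -0.5, 4.0]
contact_force: [0.2, -1.2, -0.0]
width: 0.0617
```

```bash
python3 go.py .547,-.0075,.15,84.3 .547,-.0075,.15,-95.7
python3 - <<'E'
from meas import *
c=read_camera("wrist"); save(c,"w19.png")
for b in bars(c,.020,.034): print(b)
c=read_camera("side"); save(c,"s19.png")
for b in bars(c,.018,.034,60): print(b)
E
```

```text
t 24.05 now [ 0.4799 -0.3096  0.1542] [-180.    -0.5    4. ] j [  6.  33.  31. 106. -23.  46. -38.] w 0.0617 F [ 0.2 -1.2 -0. ]
(0.547, -0.0075, 0.15, 84.3) -> [88.1, -296.7, 5.1] [0.006, -0.008, -1.401]
(0.547, -0.0075, 0.15, -95.7) -> [88.1, -296.7, 5.1] [-0.008, -0.007, 1.74]
(array([273., 197.]), np.int32(4541), [array([ 475.8, -306.6]), array([137.8,  18.4]), np.float64(4.1)], array([196., 113.,  77.]), np.float64(0.0241))
(array([353., 190.]), np.int32(4444), [array([ 481.6, -363.5]), array([138.2,  19.3]), np.float64(4.0)], array([138.,  80.,  55.]), np.float64(0.0241))
(array([243., 287.]), np.int32(383), [array([446.7, 315.6]), array([134.9,  18.7]), np.float64(3.7)], array([156., 149., 143.]), np.float64(0.023))
(array([258., 270.]), np.int32(324), [array([452.1, 261. ]), array([134.5,  18.3]), np.float64(4.3)], array([156., 149., 142.]), np.float64(0.0233))
(array([370., 155.]), np.int32(105), [array([ 475. , -304.2]), array([128.7,  19.4]), np.float64(3.7)], array([153.,  83.,  51.]), np.float64(0.0237))
(array([485., 306.]), np.int32(101), [array([24.8, 59.1]), array([14.9, 83.2]), np.float64(67.2)], array([40., 45., 49.]), np.float64(0.0262))
(array([384., 149.]), np.int32(61), [array([ 457.3, -362.8]), array([80.6, 17.4]), np.float64(2.0)], array([110.,  61.,  39.]), np.float64(0.0245))
```

View pics/w19.png

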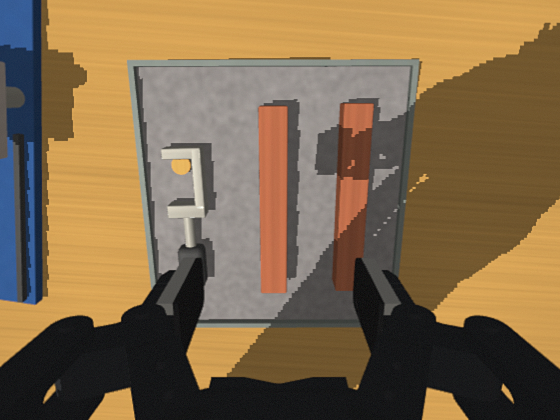

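View pics/s19.png

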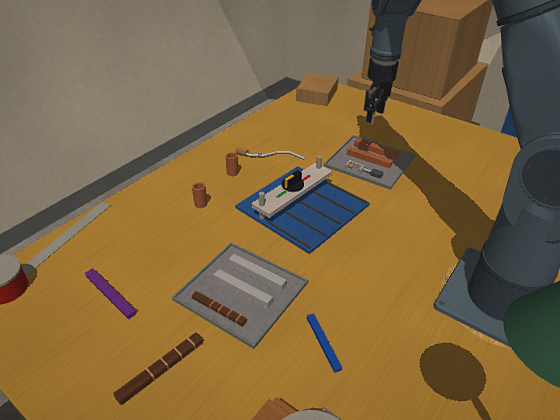

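Emit:
{"op": "arm_command", "data": {
  "plan": [
    [[5,-25,0],[0,0,0.12],0],
    [[12,-50,0],[0,0,0.24],0],
    [[20,-75,0],[0,0,0.36],0],
    [[28,-100,0],[0,0,0.48],0],
    [[36,-125,0],[0,0,0.6],0],
    [[44,-150,0],[0,0,0.72],0],
    [[52,-175,0],[0,0,0.84],0],
    [[60,-200,0],[0,0,0.96],0],
    [[68,-225,0],[0,0,1.08],0],
    [[75,-250,0],[0,0,1.2],0],
    [[82,-275,0],[0,0,1.32],0],
    [[88,-296,0],[0,0,1.44],0]
  ]
}}

```text
time_s: 25.15
tool_pos: [0.5457, -0.0047, 0.1514]
tcp_rot: [-179.6, 0.1, -78.7]
contact_force: [-0.1, 0.5, -0.2]
width: 0.0854
```

```bash
python3 go.py .547,-.0075,.15,-95.7
```

```text
t 25.15 now [ 0.5457 -0.0047  0.1514] [-1.796e+02  1.000e-01 -7.870e+01] j [ -42.   39.   53.  111.  -41.   50. -137.] w 0.0854 F [-0.1  0.5 -0.2]
(0.547, -0.0075, 0.15, -95.7) -> [3.0, -0.8, 1.4] [-0.006, 0.002, 0.297]
```

Emit:
{"op": "arm_command", "data": {
  "plan": [
    [[3,-0.8,1],[-0.006,0.002,0.12],0],
    [[3,-0.8,1],[-0.006,0.002,0.24],0],
    [[3,-0.8,1],[-0.006,0.002,0.297],0],
    [[3,-0.8,1],[-0.006,0.002,0.297],0]
  ]
}}

```text
time_s: 25.48
tool_pos: [0.5463, -0.0072, 0.1492]
tcp_rot: [179.9, -0.1, -95.8]
contact_force: [0.4, -0.7, -0.2]
width: 0.0854
```

```bash
python3 go.py .547,-.0078,.086,-95.7;  python3 - <<'E'
from meas import *
c=read_camera("wrist"); save(c,"w20.png"); P=cloud(c)
m=(P[...,2]>.0795)&(P[...,2]<.087)&(c["depth"]>0)&(np.hypot(P[...,0]-.547,P[...,1]+.008)<.05)
for ce,a,mm in cen(m,100):
    g=P[mm]; print(ce,a,g.mean(0),cv2.minAreaRect(g[:,:2].astype(np.float32)*1000))
E
```

```text
t 25.48 now [ 0.5463 -0.0072  0.1492] [ 1.799e+02 -1.000e-01 -9.580e+01] j [ -44.   42.   57.  111.  -44.   53. -151.] w 0.0854 F [ 0.4 -0.7 -0.2]
(0.547, -0.0078, 0.086, -95.7) -> [0.4, -0.9, 63.2] [0.002, -0.001, -0.002]
[275.91057839 228.5521309 ] 2628 [ 0.54627828 -0.0091086   0.08254255] ((546.6040649414062, -7.677520751953125), (53.183372497558594, 16.019380569458008), 84.77046203613281)
```

View pics/w20.png

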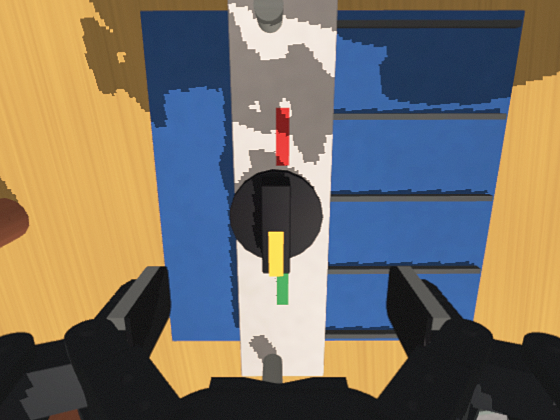

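Emit:
{"op": "arm_command", "data": {
  "plan": [
    [[0.4,-0.5,30],[0,0,0],0],
    [[0.4,-0.5,54],[0,0,0],0],
    [[0.4,-0.5,62.5],[0,0,0],0],
    [[0.4,-0.5,62.5],[0,0,0],0.4],
    [[0.4,-0.5,62.5],[0,0,0],1],
    [[0.4,-0.5,62.5],[0,0,0],1],
    [[0.4,-0.5,62.5],[0,0,0],1],
    [[0.4,-0.5,62.5],[0,0,0],1],
    [[0.4,-0.5,62.5],[0,0,0],1],
    [[0.4,-0.5,62.5],[0,0,0],1]
  ],
  "squeeze": 70
}}

```text
time_s: 26.37
tool_pos: [0.5476, -0.0079, 0.088]
tcp_rot: [-180.0, -0.0, -95.6]
contact_force: [-0.3, 0.6, 5.4]
width: 0.014
```

Emit:
{"op": "arm_command", "data": {
  "plan": [
    [[0,0,0.1],[0,0,-0.11],1],
    [[0,0,0.2],[0,0,-0.22],1],
    [[0,0,0.4],[0,0,-0.33],1],
    [[0,0,0.6],[0,0,-0.44],1],
    [[0,0,0.8],[0,0,-0.55],1],
    [[0,0,1.0],[0,0,-0.66],1],
    [[0,0,1.2],[0,0,-0.77],1],
    [[0,0,1.4],[0,0,-0.88],1],
    [[0,0,1.6],[0,0,-0.99],1],
    [[0,0,1.8],[0,0,-1.1],1],
    [[0,0,2],[0,0,-1.2],1],
    [[0,0,2.2],[0,0,-1.3],1]
  ]
}}

```text
time_s: 27.37
tool_pos: [0.5476, -0.008, 0.0855]
tcp_rot: [180.0, -0.0, -20.9]
contact_force: [2.3, 0.4, -7.9]
width: 0.0138
```

```bash
python3 go.py .547,-.0078,.083,84.3
```

```text
t 27.37 now [ 0.5476 -0.008   0.0855] [180.   -0.  -20.9] j [-28.  39.  33. 111. -32.  39. -86.] w 0.0138 F [ 2.3  0.4 -7.9]
(0.547, -0.0078, 0.083, 84.3) -> [-0.6, 0.0, 2.5] [0.001, -0.0, -1.836]
```

Emit:
{"op": "arm_command", "data": {
  "plan": [
    [[0,0,0.1],[0,0,-0.11],1],
    [[0,0,0.2],[0,0,-0.22],1],
    [[0,0,0.4],[0,0,-0.33],1],
    [[0,0,0.6],[0,0,-0.44],1],
    [[0,0,0.8],[0,0,-0.55],1],
    [[0,0,1.0],[0,0,-0.66],1],
    [[0,0,1.2],[0,0,-0.77],1],
    [[0,0,1.4],[0,0,-0.88],1],
    [[0,0,1.6],[0,0,-0.99],1],
    [[0,0,1.8],[0,0,-1.1],1],
    [[0,0,2],[0,0,-1.2],1],
    [[0,0,2.2],[0,0,-1.3],1]
  ]
}}

```text
time_s: 28.37
tool_pos: [0.5476, -0.0081, 0.0829]
tcp_rot: [179.9, 0.0, 53.8]
contact_force: [2.1, 0.2, -9.0]
width: 0.0144
```

```bash
python3 go.py .547,-.0078,.082,84.3
```

```text
t 28.37 now [ 0.5476 -0.0081  0.0829] [179.9   0.   53.8] j [-14.  35.  13. 111. -13.  36. -29.] w 0.0144 F [ 2.1  0.2 -9. ]
(0.547, -0.0078, 0.082, 84.3) -> [-0.1, -0.6, 0.9] [0.001, 0.001, -0.531]
```

Emit:
{"op": "arm_command", "data": {
  "plan": [
    [[0,0,0.2],[0,0,-0.11],1],
    [[0,0,0.4],[0,0,-0.22],1],
    [[0,0,0.7],[0,0,-0.33],1],
    [[0,0,0.9],[0,0,-0.44],1],
    [[0,0,1.1],[0,0,-0.53],1],
    [[0,0,1.1],[0,0,-0.53],1],
    [[0,0,1.1],[0,0,-0.53],1],
    [[0,0,1.1],[0,0,-0.53],1],
    [[0,0,1.1],[0,0,-0.53],1],
    [[0,0,1.1],[0,0,-0.53],0],
    [[0,0,1.1],[0,0,-0.53],0],
    [[0,0,1.1],[0,0,-0.53],0]
  ]
}}

```text
time_s: 29.37
tool_pos: [0.5477, -0.0083, 0.0821]
tcp_rot: [179.9, 0.1, 84.2]
contact_force: [0.9, 0.1, 1.2]
width: 0.0497
```

Emit:
{"op": "arm_command", "data": {
  "plan": [
    [[0,0,-5],[0,0,0],0],
    [[0,0,-40],[0,0,0],0],
    [[0,0,-80],[0,0,0],0],
    [[0,0,-110],[0,0,0],0],
    [[0,0,-110],[0,0,0],0],
    [[0,0,-110],[0,0,0],0]
  ]
}}

```text
time_s: 29.87
tool_pos: [0.549, -0.0083, 0.1945]
tcp_rot: [179.7, 0.0, 84.1]
contact_force: [-0.3, 0.1, -0.4]
width: 0.0856
```

```bash
python3 go.py;  python3 - <<'E'
from meas import *
c=read_camera("wrist"); save(c,"w21.png"); P=cloud(c)
m=(P[...,2]>.0735)&(P[...,2]<.081)&(c["depth"]>0)&(np.hypot(P[...,0]-.547,P[...,1]+.008)<.05)
for ce,a,mm in cen(m,100):
    g=P[mm]; print(ce,a,g.mean(0),cv2.minAreaRect(g[:,:2].astype(np.float32)*1000))
c=read_camera("side"); save(c,"s21.png")
for b in bars(c,.018,.034,60): print(b)
c=read_camera("scene"); save(c,"c21.png")
for b in bars(c,.018,.034,60): print(b)
E
```

```text
t 29.87 now [ 0.549  -0.0083  0.1945] [179.7   0.   84.1] j [ -9.  25.   7. 107.  -4.  48.  -6.] w 0.0856 F [-0.3  0.1 -0.4]
[275.51764025 203.01966455] 1729 [ 0.54710428 -0.0070023   0.07643889] ((546.8658447265625, -8.504064559936523), (53.44999313354492, 16.04947280883789), 84.5694808959961)
(array([243., 287.]), np.int32(359), [array([447.3, 315.7]), array([137.3,  18.3]), np.float64(4.5)], array([158., 152., 145.]), np.float64(0.0231))
(array([258., 270.]), np.int32(329), [array([451.2, 260.9]), array([134.7,  16.8]), np.float64(3.7)], array([158., 152., 145.]), np.float64(0.0232))
(array([369., 155.]), np.int32(113), [array([ 474.1, -301.5]), array([129. ,  19.6]), np.float64(3.2)], array([81., 47., 31.]), np.float64(0.024))
(array([486., 307.]), np.int32(102), [array([19.6, 63.5]), array([11.9, 71.2]), np.float64(72.3)], array([42., 47., 51.]), np.float64(0.026))
(array([376., 146.]), np.int32(99), [array([ 481.3, -360. ]), array([130.3,  15.9]), np.float64(3.3)], array([85., 48., 31.]), np.float64(0.0236))
(array([ 13., 288.]), np.int32(77), [array([821.8, 612.1]), array([16.2, 64.8]), np.float64(10.8)], array([91., 20., 17.]), np.float64(0.0262))
(array([107., 299.]), np.int32(247), [array([ 483. , -364.5]), array([134.2,  15. ]), np.float64(3.5)], array([119.,  70.,  41.]), np.float64(0.0231))
(array([129., 288.]), np.int32(244), [array([ 480.3, -307.2]), array([140.7,  15.9]), np.float64(4.1)], array([106.,  63.,  39.]), np.float64(0.0241))
(array([318., 202.]), np.int32(139), [array([456. , 253.7]), array([133.3,  18.7]), np.float64(3.4)], array([181., 173., 164.]), np.float64(0.023))
(array([327., 191.]), np.int32(81), [array([433. , 306.8]), array([100. ,  17.2]), np.float64(3.9)], array([180., 171., 162.]), np.float64(0.0233))
```

View pics/w21.png

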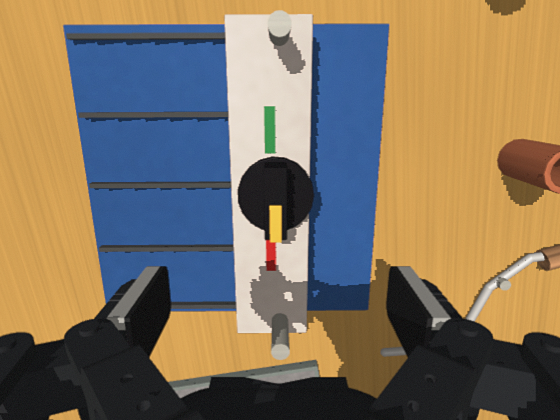

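View pics/s21.png

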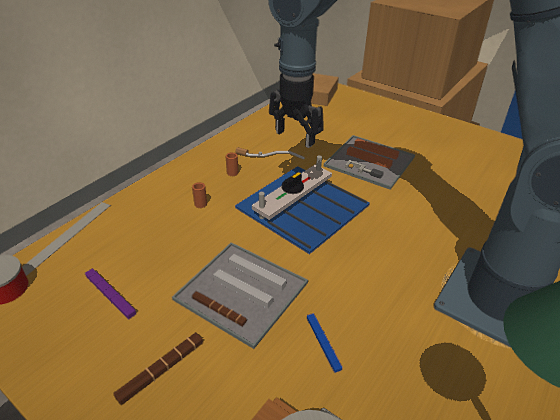

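View pics/c21.png

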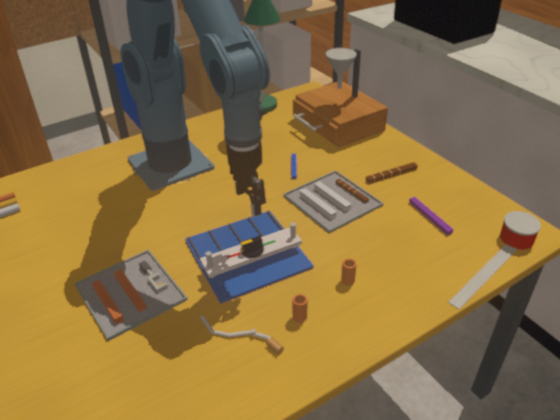

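```bash
python3 -c "
from bench import *
print(job_done())"
```

```text
the job is handed in; nothing more can be done
None
```

I finished the whole job and handed it in at about 30 s on the robot clock; the hand-in gives no verdict.

**What I did:** I turned the knob clockwise to the green line and pulled out all four bars. Both silver bars went in the left pan with the small walnut stick, and both bronze bars in the right pan with the cutter. I then turned the knob counterclockwise to the red line and lifted the arm clear.

**Last checks:**
- **Knob:** it reads about 0.01 rad from the red line, against a limit of 0.17 rad.
- **Bars:** the close wrist views put the tops at 24 mm, flat on the pan floor, with the middles well inside the limits. The final side and scene views show the same layout.
- **Stick, cutter, bocal and ferrules:** all look to be where they started in the pictures; I did not measure them.
- **Arm:** nothing is in contact with the gripper, and the force reads about zero.

**Disagreements:**
- The first estimate of the clamp position from the side camera was about 5 mm off the wrist camera's. I used the wrist camera, and the grasps confirmed it.
- One bronze bar briefly looked knocked aside, but that was only the edge of the picture cutting it off.

I saw no bar knocked aside and no grip slip.

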